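# Pack the button jars into the snap-lid carry box

### The arm

A 6-joint arm with a two-finger parallel gripper is mounted at the origin on the work surface. World frame = base frame: x ahead of the robot, y to its left, z up, the work surface at z = 0. Lengths are in m, angles in rad, forces in N, time in s.
With the tool pointing down it reaches from about 0.25 to 0.775 m from the base axis. Payload 4 kg.
Tool frame: the origin (TCP) lies on the centre line of the jaws, within the pads' length; the fingertips stand 8 mm ahead of it and the grasp point (between the pads) lies 11 mm behind it; z points along the fingers, y is the direction in which the jaws open and shut (so a half turn about z gives the same grasp; the last joint's range is limited). The gripper opens to 94 mm and grips with 3 to 60 N. Pads are 16 mm wide; open, the fingers measure 119 mm over their backs; the gripper's body (75 mm by 177 mm) begins 78 mm behind the grasp point.
Start: joints at [1.223, 0.087, 1.371, -0, 1.684, -0.103], TCP at [0.133, 0.534, 0.18] pointing down, gripper open.
Joint ranges: [-3.1, 3.1], [-0.76, 2.03], [0.27, 2.55], [-1.08, 4.22], [0.17, 2.65], [-2.57, 2.57]. Speed limits (rad/s): [2.79, 2.79, 3.14, 3.14, 3.14, 3.14].

### API

Orientations are given as [roll, pitch, yaw] about the fixed x, y, z axes, in that order (R = Rz(yaw) Ry(pitch) Rx(roll)).
In Python, from bench import robot gives the robot as it stands.
- The arm moves only by the shell command python3 -m crank 'ROWS' [OPENING]. ROWS is JSON, a list of rows, each a list of 4 numbers: the shift along the tool's x, y, z scaled (see below), then the turn about the tool's z scaled (see below). A call has exactly 10 rows; each row shifts and turns the commanded pose from where the row before left it, along the tool's axes as they then stand; what a row does not reach is not made up. The controller multiplies each number of a shift by 0.2 m and each number of a turn by pi/2 rad. A row lasts 1/8 s, in which the tool goes at most 62.5 mm and 10.7 degrees, less where a joint would pass 70% of its speed; a pose out of reach is approached as far as the arm can. A call with a number of a shift or a turn outside -1 to 1 is refused whole. A call with a gripper value outside its range is refused whole. OPENING is the gripper command: -1 is fully open, 1 is shut, values between are in proportion, set as the call begins (- or left out, the last holds). The fingers move at their own pace and stop on an object; the grip force is fixed at half the most. Time passes only in rows, so rows that do not move let the fingers close, or fill a call up. It gives the time, the measured TCP pose, the force and the opening at its end, in the units of the state.
- robot.get_obs(): the state, without advancing time (a new reading comes with each control period).
- robot.snapshot(name): name is "side" or "top" or "wrist"; returns (picture, depth): 384x512x3 uint8, red, green, blue; 384x512 float32, m along the optical axis (not along the pixel's ray), 0 where there is no reading.
- robot.camera_params(name): a dict with "fx", "fy", "cx", "cy" (pixels), "distortion" ([k1, k2, p1, p2, k3] as OpenCV has them; the pictures are not rectified), "world_from_camera" (4x4, takes a point from camera to world coordinates). Camera axes: x right, y down, z forward; pixel columns grow to the right and rows downward; lengths in m; the calibration is good to about 2 mm. A picture is of the moment at which its call begins: read the wrist's pose just before it. camera_params takes no time and is no camera call; for the wrist camera it gives the pose at the moment of the call.
- robot.close_job(): hands the job in, once; it reports no verdict.
The state is a dict: "time": time; "joint_positions": joint angles; "qvel": joint speeds; "joint_torque": joint torques, N m; "tool_pos": TCP position; "ee_rot": TCP orientation; "wrist_force": force on the tool from outside, world axes, zero at the start; "wrist_torque": the same for the moment, N m; "width": finger opening in m.
Only numpy, scipy, OpenCV 4.12 (cv2) and the standard library are available. Lean on these libraries where they do the work, as an engineer would, in place of code of your own. Each camera call takes 0.05 s, during which the arm holds its last target.

### The job

Pack the button jars for the sewing class: pull the clip-on lid off the white carry box, press the lid of every button jar fully home, and stand all the jars upright on the floor of the box. Then put the box lid back on and press it down until it has clicked home, flush at both ends. Leave the other sewing things on the table where they are.

Things in the scene. Friction and masses are not known exactly. Their poses are not given: they have to be found in the camera images.
- box: Carry box base: white open-topped box, does not move. Outside 133 (its x) x 308 (its y) x 56 tall, walls and floor 4 thick. Origin at the centre of its underside on the table, z up. In the middle of each short end (y = +154, -154) a sprung mint clip nose sits 49 above the table. The table beyond it, up to 250 from its centre on its +x side (away from the robot), is kept clear.
- box_floor (a point): Centre of the box's inner floor (4 above the table). The inside is one open space, 125 (box x) x 300 (box y) x 52 deep (the jars stand a little above the rim, under the hollow lid): room for the jars side by side in one row along y, with finger room across x.
- box_lid: Loose hollow mint clip-on lid of the box, 152 (its x) x 332 (its y) x 51 to its flat top, 0.38 kg. Origin at the centre of its lower edge, which flares out 5 as a lead-in over the rim; its walls reach 22 down past the box rim when home, about 2 mm clear of the box. Off the box it lies on the table with its origin at table height. At the start it is clicked on.
- lid_grip (a point): Middle of the lid's handle: cream bar 116 long (lid y), 12 wide (lid x), 14 tall, its centre 76 above the lid's origin, open gap of 18 under it. Clicked home, the lid's origin is 34 straight above the box's origin with equal yaw (or turned by pi: it fits both ways). Pulled straight up by the handle it comes free at 18 to 25 N in all.
- lid_end1 (a point): Point on the lid's top face near its +y end (lid frame x 0, y +130, z 51), a place to press. 85 above the table when that end is home, about 96 when the lid is only laid on and rides on the end clip. Each end clicks past its clip under 4 to 8 N.
- lid_end2 (a point): The same near the lid's -y end (lid frame y -130).
- jar1: Button jar 1: clear plastic jar full of coloured buttons, body 60 dia x 46 tall, then a neck that carries a white lid of 50 dia; 0.15 kg. Origin at the centre of its underside, z up through the lid. 64 tall with the lid home, up to 72 with the lid standing up. May be absent (None).
- jar1_lid (a joint): How far the lid of jar 1 stands up from fully home, m: 0 home, 0.008 highest. The push-on lid slides along the jar's axis, goes down under about 6 N pressed on its top, stops hard at 0 and stays where left. None if absent.
- jar2: Button jar 2: clear plastic jar full of coloured buttons, body 60 dia x 46 tall, then a neck that carries a white lid of 50 dia; 0.15 kg. Origin at the centre of its underside, z up through the lid. 64 tall with the lid home, up to 72 with the lid standing up. May be absent (None).
- jar2_lid (a joint): How far the lid of jar 2 stands up from fully home, m: 0 home, 0.008 highest. The push-on lid slides along the jar's axis, goes down under about 6 N pressed on its top, stops hard at 0 and stays where left. None if absent.
- jar3: Button jar 3: clear plastic jar full of coloured buttons, body 60 dia x 46 tall, then a neck that carries a white lid of 50 dia; 0.15 kg. Origin at the centre of its underside, z up through the lid. 64 tall with the lid home, up to 72 with the lid standing up. May be absent (None).
- jar3_lid (a joint): How far the lid of jar 3 stands up from fully home, m: 0 home, 0.008 highest. The push-on lid slides along the jar's axis, goes down under about 6 N pressed on its top, stops hard at 0 and stays where left. None if absent.
- jar4: Button jar 4: clear plastic jar full of coloured buttons, body 60 dia x 46 tall, then a neck that carries a white lid of 50 dia; 0.15 kg. Origin at the centre of its underside, z up through the lid. 64 tall with the lid home, up to 72 with the lid standing up. May be absent (None).
- jar4_lid (a joint): How far the lid of jar 4 stands up from fully home, m: 0 home, 0.008 highest. The push-on lid slides along the jar's axis, goes down under about 6 N pressed on its top, stops hard at 0 and stays where left. None if absent.
- thread_spool: Not part of the job: small sewing-thread spool, pink thread between cream end discs, 36 dia x 45 tall, standing. Origin at the centre of its underside.
- chalk_pen: Not part of the job: blue and cream marking pen lying flat, 135 long (its x), 12 thick. Origin at the centre of its underside.
- tape_measure: Not part of the job: yellow round tape-measure case lying flat, 56 dia x 20 tall. Origin at the centre of its underside.
- scissors: Not part of the job: scissors with green handles lying flat, 210 long (its x) x 60 x 10. Origin at the centre of its underside.
- thread_cone: Not part of the job: standing cone of orange thread, 68 dia at the foot, 130 tall. Origin at the centre of its underside.
- pincushion: Not part of the job: round red pincushion with pins, 84 dia, 60 tall over the pins. Origin at the centre of its underside.
- rotary_cutter: Not part of the job: yellow rotary cutter lying flat, 170 long (its x) x 30 x 18. Origin at the centre of its underside.

How it is judged:
On the way, in this order (a step that is already met when the one before it is completed fails the run):
1. the box lid has been pulled off and is clear of the box (horizontal distance between box_lid and box above 0.08 m), for 0.2 s.
2. every jar stands upright on the floor of the box with its own lid pressed home, in any order (x of jar1 in the frame of box between -0.05 and 0.05 m and y of jar1 in the frame of box between -0.135 and 0.135 m and z of each of jar1, jar2, jar3, jar4 in the frame of box below 0.015 m and angle between each of jar1, jar2, jar3, jar4's own z axis and vertical below 0.15 rad and value of joint each of jar1_lid, jar2_lid, jar3_lid, jar4_lid below 0.002 m and x of jar2 in the frame of box between -0.05 and 0.05 m and y of jar2 in the frame of box between -0.135 and 0.135 m and x of jar3 in the frame of box between -0.05 and 0.05 m and y of jar3 in the frame of box between -0.135 and 0.135 m and x of jar4 in the frame of box between -0.05 and 0.05 m and y of jar4 in the frame of box between -0.135 and 0.135 m), for 0.2 s.
3. the box lid is back on and clicked home at both ends (z of each of lid_end1, lid_end2 in the frame of box below 0.088 m and horizontal distance between box_lid and box below 0.006 m), for 0.2 s.
At the end, for the whole second after the job is handed in: Every jar present stands upright (within 0.15 rad) on the floor inside the box with its lid within 2 mm of home; the box lid is centred on the box within 6 mm, both its ends within 3 mm of flush with the rim, and at rest (all of step 2 and all of step 3 and linear speed of box_lid below 0.02 m/s); the robot touches nothing.
It fails at once if one of the other sewing things is pushed away (more than 6 cm) (distance of any of thread_spool, chalk_pen, tape_measure, scissors, thread_cone, pincushion, rotary_cutter from where it was at the start of the episode above 0.06 m).
Of jar1, jar2, jar3, jar4 only 2 to 4 are there at a start; the rules pass over those that are not, and their reading is None.
At some moment in a run one of jar1, jar2, jar3, jar4 may be knocked a few centimetres aside while the robot is not near it.
Once in a run the grip may slacken for a moment while it holds something.
It also fails if it takes over 210 s, if anything falls off the work surface, if the arm or the gripper's body presses on something with over 40 N, if the wrist force passes 120 N, or if a joint passes its speed limit or range.

## Working session

There is one attempt and no reset: what is moved stays moved. The work goes in short steps, Python scripts to look and compute and a shell command to move; the robot and the scene stay as the last step left them, time stands still between calls to the robot, and variables do not carry over. Pictures are saved under pics/ and viewed, and the job is handed in when it is done.

```bash
ls -la; mkdir -p pics; python3 - <<'E'
from bench import robot
import cv2,numpy as np
print(robot.get_obs())
for n in ["top","side","wrist"]:
    p=robot.camera_params(n); print(n,{k:np.round(v,4).tolist() if not np.isscalar(v) else v for k,v in p.items()})
    im,d=robot.snapshot(n)
    cv2.imwrite(f"pics/{n}0.png",im[:,:,::-1]); np.savez(f"{n}0.npz",im=im,d=d)
E
```

```text
total 12
drwxr-xr-x  3 agent agent 4096 Dec  7 02:23 .
drwxr-xr-x 23 root  root  4096 Dec  7 02:23 ..
drwxr-xr-x  2 agent agent 4096 Dec  7 02:23 pics
{'time': 0.0, 'joint_positions': array([ 1.22290567e+00,  8.79329166e-02,  1.37225836e+00, -9.30928206e-06,
        1.68360039e+00, -1.03095373e-01]), 'qvel': array([ 1.55916743e-05,  1.05327166e-03, -6.68323290e-04, -1.66709162e-03,
        1.96403703e-03,  6.33807992e-04]), 'joint_torque': array([-1.40346879e-04, -3.40181959e+01, -3.02426291e+01,  7.18217622e-02,
        3.28514480e-02, -1.46993616e-04]), 'tool_pos': array([0.13309228, 0.53302273, 0.17861424]), 'ee_rot': array([-3.13940436e+00, -2.17103194e-04,  2.89679609e+00]), 'wrist_force': array([-0.79262999,  1.04888716,  0.58498988]), 'wrist_torque': array([ 0.00839543, -0.01180103, -0.01970299]), 'width': 0.09379623616105892}
top {'fx': 359.86125818757375, 'fy': 359.86125818757375, 'cx': 258.2184919328344, 'cy': 190.23089811446096, 'distortion': [-0.0128, 0.0, 0.0, 0.0, 0.0], 'world_from_camera': [[0.0003, -0.9971, 0.0758, 0.4507], [-0.9999, -0.0014, -0.014, -0.0096], [0.0141, -0.0758, -0.997, 1.2482], [0.0, 0.0, 0.0, 1.0]]}
side {'fx': 472.246250727262, 'fy': 472.246250727262, 'cx': 257.0764151663132, 'cy': 189.43256564029684, 'distortion': [-0.1432, 0.0, 0.0, 0.0, 0.0], 'world_from_camera': [[0.9165, -0.2804, 0.2854, 0.0707], [-0.3999, -0.618, 0.6769, -1.1376], [-0.0134, -0.7345, -0.6785, 1.2161], [0.0, 0.0, 0.0, 1.0]]}
wrist {'fx': 292.2647894483516, 'fy': 292.2647894483516, 'cx': 256.0635608033367, 'cy': 185.85980248483432, 'distortion': [-0.0336, 0.0, 0.0, 0.0, 0.0], 'world_from_camera': [[0.2424, 0.9311, 0.2725, 0.053], [0.9702, -0.2318, -0.0709, 0.5541], [-0.0028, 0.2816, -0.9595, 0.3842], [0.0, 0.0, 0.0, 1.0]]}
```

View pics/top0.png

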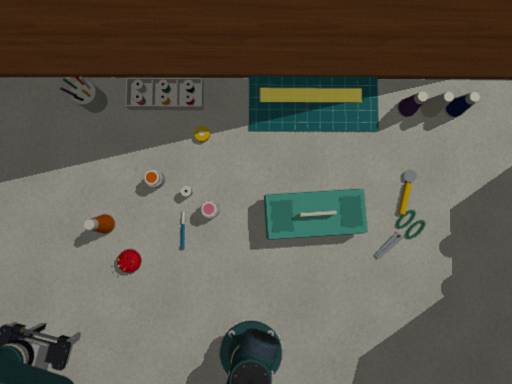

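View pics/side0.png

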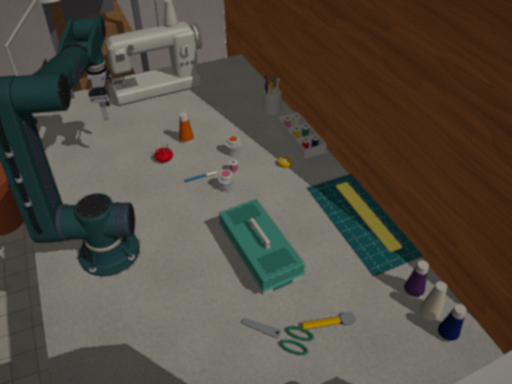

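View pics/wrist0.png

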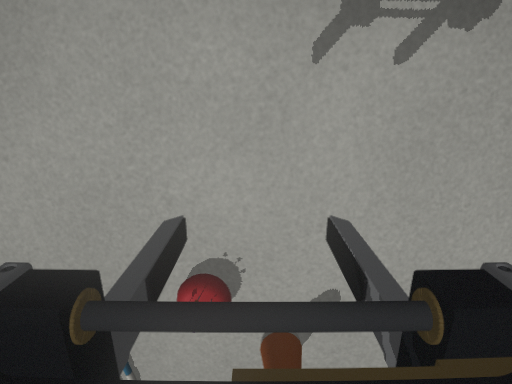

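Two jars are visible, near (152,178) and (209,210) in the top view. The mint-lidded box is at about (316,214). The next step is to zoom in and measure.

```bash
cat > h.py <<'E'
import numpy as np, cv2
from bench import robot
def snap(n):
    p=robot.camera_params(n); im,d=robot.snapshot(n); return im,d,p
def ray(p,uv):
    K=np.array([[p['fx'],0,p['cx']],[0,p['fy'],p['cy']],[0,0,1]]);D=np.array(p['distortion'])
    x=cv2.undistortPoints(np.array(uv,float).reshape(-1,1,2),K,D).reshape(-1,2)
    W=np.array(p['world_from_camera']); r=np.c_[x,np.ones(len(x))]@W[:3,:3].T
    return W[:3,3],r
def onz(p,uv,z):
    o,r=ray(p,uv); s=(z-o[2])/r[:,2]; return o+s[:,None]*r
def cloud(p,d):
    h,w=d.shape; uv=np.stack(np.meshgrid(np.arange(w),np.arange(h)),-1).reshape(-1,2)
    o,r=ray(p,uv); return (o+r*d.reshape(-1,1)).reshape(h,w,3)
def save(im,name,crop=None,s=1):
    if crop: x0,y0,x1,y1=crop; im=im[y0:y1,x0:x1]
    im=cv2.resize(im,None,fx=s,fy=s,interpolation=cv2.INTER_NEAREST); cv2.imwrite('pics/'+name,im[:,:,::-1])
E
python3 - <<'E'
from h import *
t=np.load('top0.npz');s=np.load('side0.npz')
save(t['im'],'topz.png',(80,120,240,280),4)
save(s['im'],'sidez.png',(140,100,320,300),3.5)
p=robot.camera_params('top'); C=cloud(p,t['d'])
for uv in [(152,178),(209,210),(186,191),(210,250),(316,213),(280,215)]: print(uv,C[uv[1],uv[0]].round(4))
m=((C[...,2]>0.055)&(C[...,2]<0.2)).astype(np.uint8)
n,l,st,ce=cv2.connectedComponentsWithStats(m)
for i in range(1,n):
    if st[i,4]>15:
        P=C[l==i]; print(st[i],ce[i].round(1),P.mean(0).round(4),np.percentile(P[:,2],[5,50,95,100]).round(4))
E
```

```text
(152, 178) [0.58   0.3225 0.0702]
(209, 210) [0.4753 0.1343 0.0719]
(186, 191) [0.5389 0.2143 0.0491]
(210, 250) [0.3399 0.1379 0.0028]
(316, 213) [ 0.4651 -0.2079  0.1139]
(280, 215) [ 0.459  -0.0963  0.0855]
[ 60  74  41  35 750] [83.4 92.4] [0.8544 0.5404 0.1064] [0.0659 0.1    0.1612 0.1813]
[133  79  10  10  74] [137.4  83.9] [0.9013 0.3826 0.0591] [0.0557 0.0594 0.0626 0.0657]
[158  79  10  10  75] [162.6  83.9] [0.9014 0.2973 0.0597] [0.0563 0.0596 0.0631 0.0635]
[183  80  10   9  72] [187.7  84.1] [0.9009 0.2125 0.0598] [0.056  0.0599 0.0633 0.0648]
[404  91  24  21 307] [415.1 101. ] [ 0.8329 -0.5417  0.1007] [0.0588 0.1023 0.1334 0.1383]
[133  92  10  10  75] [137.1  96.5] [0.8575 0.3824 0.0591] [0.0558 0.0587 0.0628 0.0652]
[158  92  10  10  80] [162.5  96.7] [0.857  0.2967 0.0594] [0.0562 0.0592 0.0629 0.0654]
[183  92  10  10  72] [187.6  96.8] [0.8571 0.2121 0.059 ] [0.0556 0.0587 0.0631 0.0658]
[428  92  26  20 327] [440.4 101. ] [ 0.8339 -0.6266  0.0997] [0.0588 0.1013 0.133  0.1378]
[453  92  26  20 330] [465.6 101.2] [ 0.8342 -0.7114  0.0993] [0.0603 0.1002 0.1329 0.1366]
[144 170  16  16 196] [151.7 177.4] [0.5819 0.3233 0.0708] [0.0653 0.071  0.075  0.0765]
[ 265  189  103   51 4404] [316.1 213.7] [ 0.4632 -0.2131  0.0871] [0.0823 0.0861 0.0912 0.1227]
[201 202  16  15 187] [208.7 209. ] [0.4785 0.1355 0.07  ] [0.0653 0.07   0.0739 0.0763]
[ 84 216  25  17 297] [ 96.2 224.2] [0.4293 0.4863 0.1012] [0.0591 0.1045 0.1316 0.1354]
[231 328  49  45 860] [254.9 345.2] [ 0.0789 -0.0149  0.1682] [0.0886 0.1792 0.1987 0.2   ]
```

View pics/topz.png

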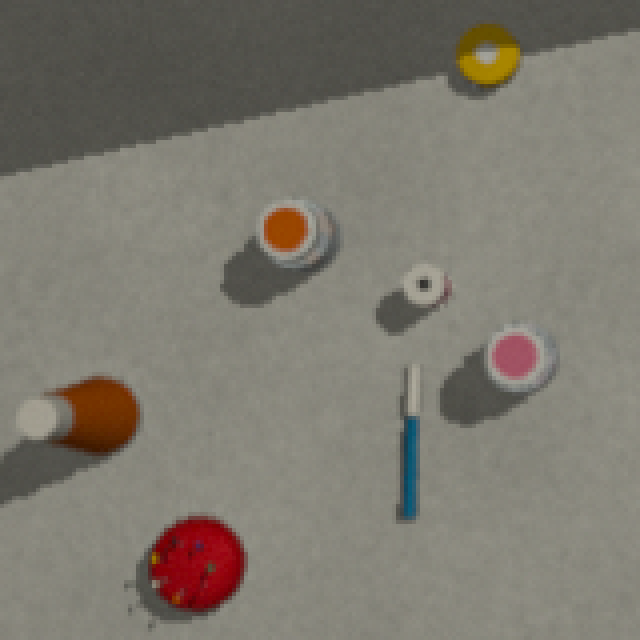

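View pics/sidez.png

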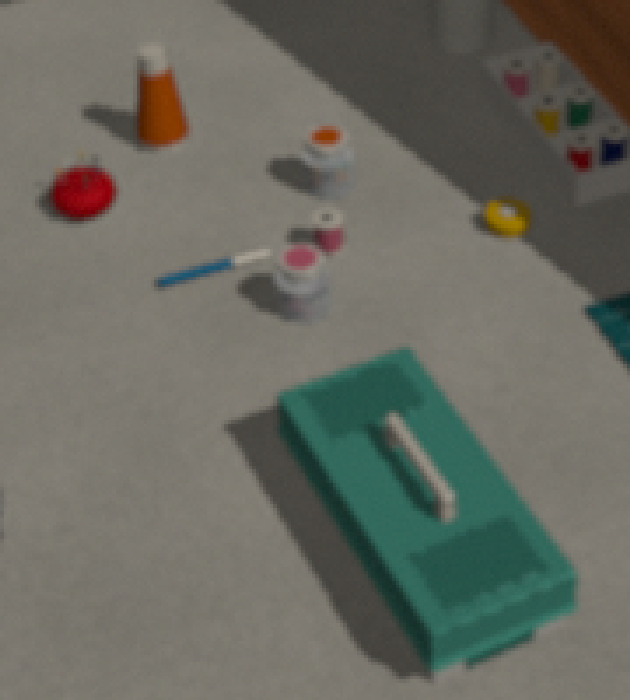

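```bash
cat > m.py <<'E'
from h import *
def hsv(im): return cv2.cvtColor(im,cv2.COLOR_RGB2HSV)
def blobs(mask,minA=15):
    n,l,st,ce=cv2.connectedComponentsWithStats(mask.astype(np.uint8))
    return [(st[i],ce[i],l==i) for i in range(1,n) if st[i,4]>=minA]
def tri(p1,u1,p2,u2):
    o1,r1=ray(p1,[u1]);o2,r2=ray(p2,[u2]);r1=r1[0]/np.linalg.norm(r1);r2=r2[0]/np.linalg.norm(r2)
    A=np.c_[r1,-r2];s=np.linalg.lstsq(A,o2-o1,rcond=None)[0]
    a=o1+s[0]*r1;b=o2+s[1]*r2; return (a+b)/2,np.linalg.norm(a-b)
E
python3 - <<'E'
from m import *
pt=robot.camera_params('top');ps=robot.camera_params('side')
t=np.load('top0.npz');s=np.load('side0.npz')
ht=hsv(t['im']);hs=hsv(s['im'])
for n,h in (('t',ht),('s',hs)):
    H,S,V=h[...,0].astype(int),h[...,1],h[...,2]
    for nm,m in (('or',(H>5)&(H<15)&(S>150)&(V>110)),('pink',(H>160)&(H<178)&(S>60)&(S<190)&(V>110)),('green',(H>70)&(H<90)&(S>110)&(V>60))):
        for st,c,_ in blobs(m,8): print(n,nm,st,c.round(1))
# handle in top: cloud z>0.1 within box region
C=cloud(pt,t['d']); 
for d,p,h,nm in ((t['d'],pt,ht,'top'),(s['d'],ps,hs,'side')):
    C=cloud(p,d); X=C[...,0];Y=C[...,1]
    box=(X>.35)&(X<.6)&(Y>-.42)&(Y<0.0)
    hd=box&(h[...,1]<90)&(h[...,2]>110)&(C[...,2]>0.095)
    uv=np.argwhere(hd)[:,::-1]; print(nm,'handle',len(uv),C[hd].mean(0).round(4))
    r=cv2.minAreaRect(uv.astype(np.float32)); 
    q=onz(p,cv2.boxPoints(r),0.117); print(q[:,:2].round(4).tolist(), q.mean(0).round(4))
    tp=box&(C[...,2]>0.075)
    r=cv2.minAreaRect(np.argwhere(tp)[:,::-1].astype(np.float32)); q=onz(p,cv2.boxPoints(r),0.085); print('lid',q[:,:2].round(4).tolist(),q.mean(0).round(4))
    e=[np.linalg.norm(q[1,:2]-q[0,:2]),np.linalg.norm(q[2,:2]-q[1,:2])]; print(np.round(e,4))
    v=q[1,:2]-q[0,:2] if e[0]>e[1] else q[2,:2]-q[1,:2]; print('yaw of long axis',np.degrees(np.arctan2(v[1],v[0])))
E
```

```text
t or [146 172  11  10  84] [150.7 176.7]
t or [ 96 215  19  10 113] [105.5 220. ]
t pink [203 204  11  11  91] [208.3 208.5]
t green [369  96   7   3   8] [372.2  97.1]
t green [369 100   9  12  26] [372.2 106.3]
t green [317 108  11   3  16] [322.2 109.2]
t green [336 109   5   4   9] [337.7 110.1]
t green [294 119   4   5  11] [295.5 121.1]
t green [306 120   5   9  19] [307.9 123.6]
t green [341 121   7   2   9] [344.4 121.6]
t green [ 265  189  102   50 4145] [315.1 213.6]
t green [397 210  18  18  82] [405.9 219.1]
t green [407 220  18  18  90] [415.5 228.7]
s or [183 121  10  20 160] [186.8 131.3]
s or [230 137   7   4  22] [232.8 138.4]
s pink [233 166   4   6  21] [234.5 168.1]
s pink [221 170   9   6  40] [225.2 172.8]
s green [ 220  200   84   91 3481] [263.1 245.7]
s green [346 225   5   7  10] [348.4 228.4]
s green [358 224   6   6   8] [360.6 227. ]
s green [355 237   5   5  10] [356.9 238.6]
s green [372 265   6   4  10] [374.2 266.7]
s green [287 327  26  13  99] [299.2 332.9]
s green [281 340  26  15 102] [293.7 347.3]
top handle 510 [ 0.4541 -0.0617  0.9622]
[[0.5826, 0.8525], [0.9143, -0.817], [0.0585, -0.9372], [-0.2241, 0.6565]] [ 0.3328 -0.0613  0.117 ]
lid [[1.1825, 0.8468], [1.1984, -0.8943], [-0.0738, -0.826], [-0.0645, 0.7786]] [ 0.5606 -0.0237  0.085 ]
[1.7412 1.2741]
yaw of long axis -89.47579289361047
side handle 115 [ 0.4659 -0.2228  0.1147]
[[0.4569, -0.1606], [0.4739, -0.1558], [0.4736, -0.2862], [0.4575, -0.2902]] [ 0.4655 -0.2232  0.117 ]
lid [[0.3764, -0.062], [0.5386, -0.0009], [0.5439, -0.3759], [0.4042, -0.412]] [ 0.4658 -0.2127  0.085 ]
[0.1733 0.3751]
yaw of long axis -89.1938844539401
```

```bash
cat >> m.py <<'E'
def long_axis(uv,p,z):
    P=onz(p,uv,z)[:,:2]; r=cv2.minAreaRect(P.astype(np.float32)); q=cv2.boxPoints(r)
    a,b=q[1]-q[0],q[2]-q[1]; v=a if np.linalg.norm(a)>np.linalg.norm(b) else b
    ang=np.degrees(np.arctan2(v[1],v[0])); ang=(ang+180)%180
    return np.array(r[0]).round(4),P.mean(0).round(4),sorted(np.round(r[1],4)),round(ang,2)
def boxreg(C,d): return (d>0)&(C[...,0]>.33)&(C[...,0]<.62)&(C[...,1]>-.45)&(C[...,1]<0.02)
E
python3 - <<'E'
from m import *
t=np.load('top0.npz');s=np.load('side0.npz')
for n,f in (('top',t),('side',s)):
    p=robot.camera_params(n);d=f['d'];h=hsv(f['im']);C=cloud(p,d);b=boxreg(C,d)
    hd=b&(C[...,2]>0.1)&(h[...,1]<90); print(n,'handle',long_axis(np.argwhere(hd)[:,::-1],p,.113))
    tp=b&(C[...,2]>0.078)&(C[...,2]<.1); print('lid',long_axis(np.argwhere(tp)[:,::-1],p,.085))
pt=robot.camera_params('top');ps=robot.camera_params('side')
print(tri(pt,(150.7,176.7),ps,(232.8,138.4)),tri(pt,(208.3,208.5),ps,(225.2,172.8)))
print(onz(pt,[(150.7,176.7),(208.3,208.5)],.071),onz(ps,[(232.8,138.4),(225.2,172.8)],.071))
E
```

```text
top handle (array([ 0.4636, -0.2144]), array([ 0.4636, -0.2146]), [np.float64(0.0119), np.float64(0.115)], np.float32(93.81))
lid (array([ 0.4636, -0.2142]), array([ 0.4632, -0.2136]), [np.float64(0.1429), np.float64(0.3231)], np.float32(93.7))
side handle (array([ 0.4638, -0.2186]), array([ 0.4646, -0.2179]), [np.float64(0.0181), np.float64(0.1265)], np.float32(93.79))
lid (array([ 0.4641, -0.2171]), array([ 0.4636, -0.2279]), [np.float64(0.1451), np.float64(0.3268)], np.float32(93.75))
(array([0.58470985, 0.3266896 , 0.07020826]), np.float64(0.0008904694697715513)) (array([0.48031052, 0.13655413, 0.07194011]), np.float64(0.0003537284400954688))
[[0.58419753 0.32660405 0.071     ]
 [0.48016654 0.13672778 0.071     ]] [[0.58477932 0.32554441 0.071     ]
 [0.48081379 0.13754145 0.071     ]]
```

```bash
cat > go.py <<'E'
# usage: go.py x y z [yawdeg] : remaining offset in tool axes / units
import sys
from h import *
from scipy.spatial.transform import Rotation as R
a=[float(v) for v in sys.argv[1:]]
o=robot.get_obs(); Rm=R.from_euler('xyz',o['ee_rot'])
M=Rm.as_matrix(); yaw=np.degrees(np.arctan2(M[1,0],M[0,0]))
if len(a)>3:
    dy=(a[3]-yaw+180)%360-180; print('turn total units',round(-dy/90,3))
    c,s=np.cos(np.radians(a[3])),np.sin(np.radians(a[3])); M=np.array([[c,s,0],[s,-c,0],[0,0,-1]])
d=np.array(a[:3])-o['tool_pos']; print('shift units (in target-yaw tool axes)',(M.T@d/0.2).round(3),'t',round(o['time'],2),'pos',o['tool_pos'].round(4),'yaw',yaw.round(2),'F',o['wrist_force'].round(1),'w',round(o['width'],4))
E
python3 go.py .464 -.2145 .18 93.75
python3 -m crank '[[0,0,0,0.1],[0,0,0,0.1],[0,0,0,0.1],[0,0,0,0.1],[0,0,0,0.1],[0,0,0,0.1],[0,0,0,0.1],[0,0,0,0.1],[0,0,0,0],[0,0,0,0]]' -1
python3 go.py .464 -.2145 .18 93.75
```

```text
turn total units 0.803
shift units (in target-yaw tool axes) [-3.839  1.406 -0.006] t 0.15 pos [0.1332 0.5332 0.1789] yaw 165.98 F [-0.9  0.2 -0.1] w 0.094
time: 1.4
tool_pos: [0.1333, 0.5335, 0.1796]
ee_rot: [-3.141, 0.0, 1.642]
wrist_force: [0.0, 0.2, 0.2]
width: 0.0941
turn total units 0.004
shift units (in target-yaw tool axes) [-3.840e+00  1.406e+00 -2.000e-03] t 1.4 pos [0.1333 0.5335 0.1796] yaw 94.1 F [0.  0.2 0.2] w 0.0941
```

```bash
python3 -m crank '[[-0.2,0.075,0,0],[-0.24,0.088,0,0],[-0.24,0.088,0,0],[-0.24,0.088,0,0],[-0.24,0.088,0,0],[-0.24,0.088,0,0],[-0.24,0.088,0,0],[-0.24,0.088,0,0],[-0.24,0.088,0,0],[-0.24,0.088,0,0]]'
python3 go.py .464 -.2145 .15 93.75
```

```text
time: 2.65
tool_pos: [0.3395, 0.0732, 0.1801]
ee_rot: [3.14, -0.0, 1.642]
wrist_force: [1.4, 0.3, 0.8]
width: 0.094
turn total units 0.004
shift units (in target-yaw tool axes) [-1.476  0.527  0.15 ] t 2.65 pos [0.3395 0.0732 0.1801] yaw 94.07 F [1.4 0.3 0.8] w 0.094
```

```bash
python3 -m crank '[[-0.2,0.072,0,0.004],[-0.24,0.086,0,0],[-0.24,0.086,0,0],[-0.24,0.086,0,0],[-0.24,0.086,0,0],[-0.2,0.07,0,0],[-0.116,0.041,0,0],[0,0,0,0],[0,0,0,0],[0,0,0,0]]'
python3 go.py .464 -.2145 .15 93.75
python3 - <<'E'
from m import *
im,d,p=snap('wrist'); save(im,'w1.png',s=1.4); np.savez('w1.npz',im=im,d=d)
h=hsv(im);C=cloud(p,d)
hd=(d>0)&(C[...,2]>0.1)&(C[...,2]<.125)&(h[...,1]<90)&(np.abs(C[...,0]-.464)<.05)&(np.abs(C[...,1]+.2145)<.09)
print(hd.sum(),C[hd].mean(0), long_axis(np.argwhere(hd)[:,::-1],p,.117))
E
```

```text
time: 3.9
tool_pos: [0.4629, -0.2121, 0.1801]
ee_rot: [3.141, 0.0, 1.635]
wrist_force: [-0.6, -0.3, 0.2]
width: 0.0941
turn total units -0.001
shift units (in target-yaw tool axes) [-0.012  0.005  0.15 ] t 3.9 pos [ 0.4629 -0.2121  0.1801] yaw 93.7 F [-0.6 -0.3  0.2] w 0.0941
1453 [ 0.46410211 -0.2052559   0.11685534] (array([ 0.4641, -0.2089]), array([ 0.4641, -0.2053]), [np.float64(0.0117), np.float64(0.1149)], np.float32(94.14))
```

View pics/w1.png

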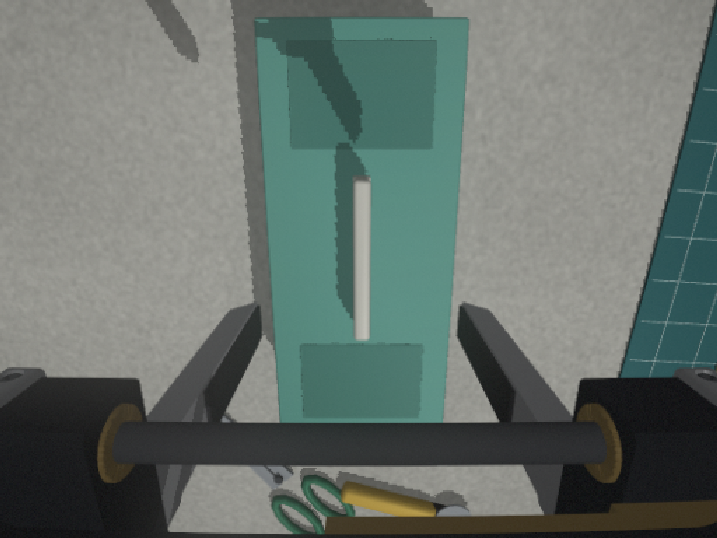

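The handle bar (x≈362, y 178–340 in the enlarged view) is centred between the fingers and parallel to them. Next: descend and grip.

```bash
python3 -m crank '[[0,0.005,0.05,0],[0,0,0.1,0],[0,0,0.1,0],[0,0,0.1,0],[0,0,0.055,0],[0,0,0,0],[0,0,0,0],[0,0,0,0],[0,0,0,0],[0,0,0,0]]'
python3 go.py .464 -.2121 .099 93.75
python3 -m crank '[[0,0,0,0],[0,0,0,0],[0,0,0,0],[0,0,0,0],[0,0,0,0],[0,0,0,0],[0,0,0,0],[0,0,0,0],[0,0,0,0],[0,0,0,0]]' 1
python3 go.py .464 -.2121 .099 93.75
```

```text
time: 5.2
tool_pos: [0.4642, -0.2131, 0.099]
ee_rot: [3.141, 0.0, 1.634]
wrist_force: [0.0, 0.4, 0.4]
width: 0.094
turn total units -0.002
shift units (in target-yaw tool axes) [ 0.005 -0.001  0.   ] t 5.2 pos [ 0.4642 -0.2131  0.099 ] yaw 93.61 F [0.  0.4 0.4] w 0.094
time: 6.45
tool_pos: [0.4641, -0.213, 0.0988]
ee_rot: [3.142, -0.0, 1.634]
wrist_force: [0.5, -0.3, -0.2]
width: 0.0008
turn total units -0.001
shift units (in target-yaw tool axes) [ 0.005  0.    -0.001] t 6.45 pos [ 0.4641 -0.213   0.0988] yaw 93.62 F [ 0.5 -0.3 -0.2] w 0.0008
```

```bash
python3 - <<'E'
from m import *
im,d,p=snap('wrist'); save(im,'w2.png',s=1.4)
im,d,p=snap('side'); save(im,'s2.png',(180,120,380,320),3)
im,d,p=snap('top'); save(im,'t2.png',(200,150,400,300),3)
E
```

```text
(no output)
```

View pics/w2.png

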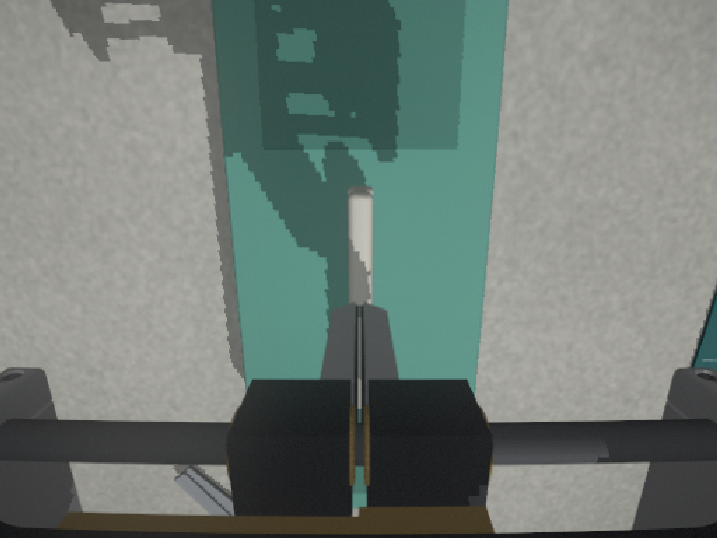

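View pics/s2.png

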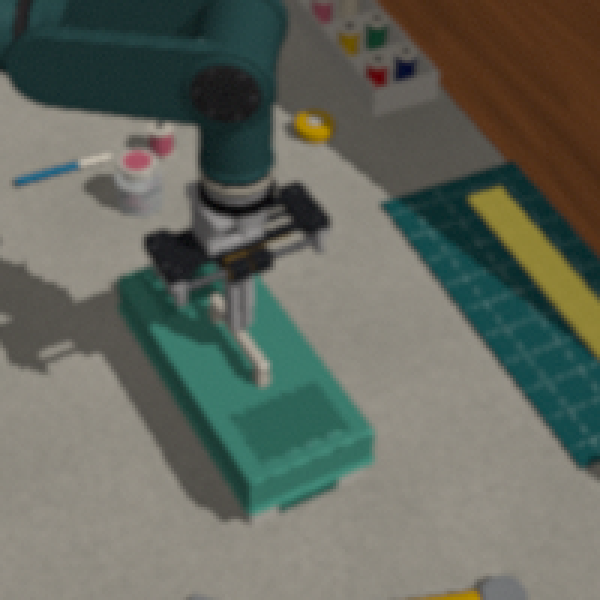

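View pics/t2.png

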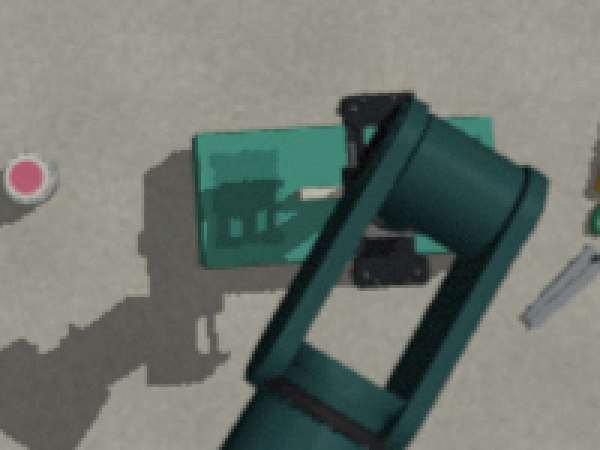

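```bash
python3 - <<'E'
from m import *
im,d,p=snap('wrist');o=robot.get_obs();W=np.array(p['world_from_camera']);t=o['tool_pos'];print(t)
K=np.array([[p['fx'],0,p['cx']],[0,p['fy'],p['cy']],[0,0,1]])
def proj(P):
    c=(np.array(P)-W[:3,3])@W[:3,:3]; uv,_=cv2.projectPoints(c.reshape(-1,1,3),np.zeros(3),np.zeros(3),K,np.array(p['distortion'])); return uv.reshape(-1,2),c[:,2]
print(proj([t,t-[0,0,.008],t+[0,0,.011],t+[0,0,.05]]))
C=cloud(p,d)
for r in range(130,300,8): print(r,[ (c,C[r,c].round(4).tolist()) for c in (245,257,262,270)])
E
```

```text
[ 0.46403775 -0.21300128  0.09874029]
(array([[256.43241187, 214.55532531],
       [256.42848849, 210.69643973],
       [256.43826515, 220.31969517],
       [256.46462918, 246.39329328]]), array([0.22061007, 0.22828331, 0.21005937, 0.17265233]))
130 [(245, [0.4517, -0.1519, 0.0852]), (257, [0.4606, -0.1514, 0.0851]), (262, [0.4642, -0.1511, 0.0852]), (270, [0.4702, -0.1508, 0.0848])]
138 [(245, [0.452, -0.1579, 0.0848]), (257, [0.4606, -0.1534, 0.1165]), (262, [0.4639, -0.1534, 0.1145]), (270, [0.4706, -0.1566, 0.0859])]
146 [(245, [0.4523, -0.1638, 0.0856]), (257, [0.4609, -0.1583, 0.1175]), (262, [0.4641, -0.158, 0.1181]), (270, [0.471, -0.1625, 0.0864])]
154 [(245, [0.4526, -0.1698, 0.0856]), (257, [0.4612, -0.1634, 0.1183]), (262, [0.4645, -0.1634, 0.117]), (270, [0.4715, -0.1687, 0.0849])]
162 [(245, [0.453, -0.176, 0.0852]), (257, [0.4616, -0.1686, 0.1183]), (262, [0.4648, -0.1684, 0.118]), (270, [0.472, -0.1748, 0.0856])]
170 [(245, [0.4533, -0.1821, 0.0859]), (257, [0.4619, -0.1743, 0.1167]), (262, [0.4652, -0.174, 0.1168]), (270, [0.4725, -0.1812, 0.0847])]
178 [(245, [0.453
[... 1517 characters left out ...]
266 [(245, [0.4581, -0.2031, 0.1866]), (257, [0.4637, -0.2043, 0.184]), (262, [0.4658, -0.2021, 0.1874]), (270, [0.4695, -0.2023, 0.1867])]
274 [(245, [0.4585, -0.179, 0.2297]), (257, [0.4638, -0.2062, 0.1878]), (262, [0.4659, -0.2034, 0.1919]), (270, [0.4658, -0.1784, 0.2299])]
282 [(245, [0.4586, -0.1791, 0.2334]), (257, [0.464, -0.2091, 0.1897]), (262, [0.4657, -0.2032, 0.1981]), (270, [0.4657, -0.1791, 0.2328])]
290 [(245, [0.4588, -0.1793, 0.2367]), (257, [0.4643, -0.2136, 0.1894]), (262, [0.4635, -0.181, 0.2341]), (270, [0.4654, -0.1785, 0.2373])]
298 [(245, [0.4589, -0.1794, 0.2399]), (257, [0.4645, -0.2162, 0.1917]), (262, [0.4634, -0.1803, 0.2384]), (270, [0.4654, -0.1795, 0.2393])]
```

```bash
python3 - <<'E'
from m import *
w=np.load('w1.npz'); im,d=w['im'],w['d']
save(im,'w1z.png',(100,190,260,350),5)
# camera pose at w1: same relative to tool; use tool frame from now
p=robot.camera_params('wrist');o=robot.get_obs();C=cloud(p,d)-o['tool_pos']
for r in range(205,300,6): print(r,[(c,C[r,c].round(3).tolist()) for c in range(140,190,8)])
im,d,p=snap('wrist'); save(im,'w3z.png',(190,180,330,300),5)
E
```

```text
205 [(140, [-0.16, -0.069, -0.18]), (148, [-0.148, -0.068, -0.179]), (156, [-0.137, -0.067, -0.178]), (164, [-0.126, -0.066, -0.179]), (172, [-0.114, -0.065, -0.178]), (180, [-0.103, -0.065, -0.179]), (188, [-0.092, -0.064, -0.179])]
211 [(140, [-0.16, -0.078, -0.179]), (148, [-0.149, -0.077, -0.18]), (156, [-0.138, -0.077, -0.18]), (164, [-0.126, -0.076, -0.18]), (172, [-0.115, -0.075, -0.18]), (180, [-0.104, -0.074, -0.18]), (188, [-0.092, -0.074, -0.18])]
217 [(140, [-0.16, -0.086, -0.178]), (148, [-0.149, -0.086, -0.178]), (156, [-0.005, 0.083, 0.205]), (164, [-0.126, -0.085, -0.18]), (172, [-0.115, -0.084, -0.18]), (180, [-0.051, 0.006, 0.028]), (188, [-0.092, -0.082, -0.179])]
223 [(140, [-0.161, -0.096, -0.179]), (148, [-0.149, -0.095, -0.178]), (156, [-0.138, -0.094, -0.178]), (164, [-0.058, 0.006, 0.039]), (172, [-0.053, 0.007, 0.039]), (180, [-0.049, 0.006, 0.036]), (188, [-0.092, -0.092, -0.181])]
229 [(140, [-0.162, -0.106, -0.179]), (148, [-0.15, -0.105, -0.18]), (156, [-0.139, -0.104, -0.18]), (164, [-0.055, 0.007, 0.048]), (172, [-0.051, 0.007, 0.047]), (180, [-0.047, 
[... 1840 characters left out ...]
2, -0.181])]
283 [(140, [-0.049, 0.008, 0.102]), (148, [-0.048, 0.003, 0.096]), (156, [-0.047, -0.002, 0.088]), (164, [-0.047, -0.009, 0.077]), (172, [-0.117, -0.194, -0.18]), (180, [-0.105, -0.192, -0.179]), (188, [-0.093, -0.191, -0.179])]
289 [(140, [-0.049, 0.004, 0.101]), (148, [-0.048, 0.001, 0.096]), (156, [-0.047, -0.005, 0.088]), (164, [-0.13, -0.204, -0.178]), (172, [-0.118, -0.205, -0.18]), (180, [-0.105, -0.203, -0.179]), (188, [-0.093, -0.202, -0.179])]
295 [(140, [-0.049, 0.003, 0.103]), (148, [-0.048, -0.002, 0.097]), (156, [-0.047, -0.008, 0.089]), (164, [-0.13, -0.216, -0.178]), (172, [-0.118, -0.215, -0.18]), (180, [-0.105, -0.214, -0.179]), (188, [-0.093, -0.214, -0.179])]
```

View pics/w1z.png

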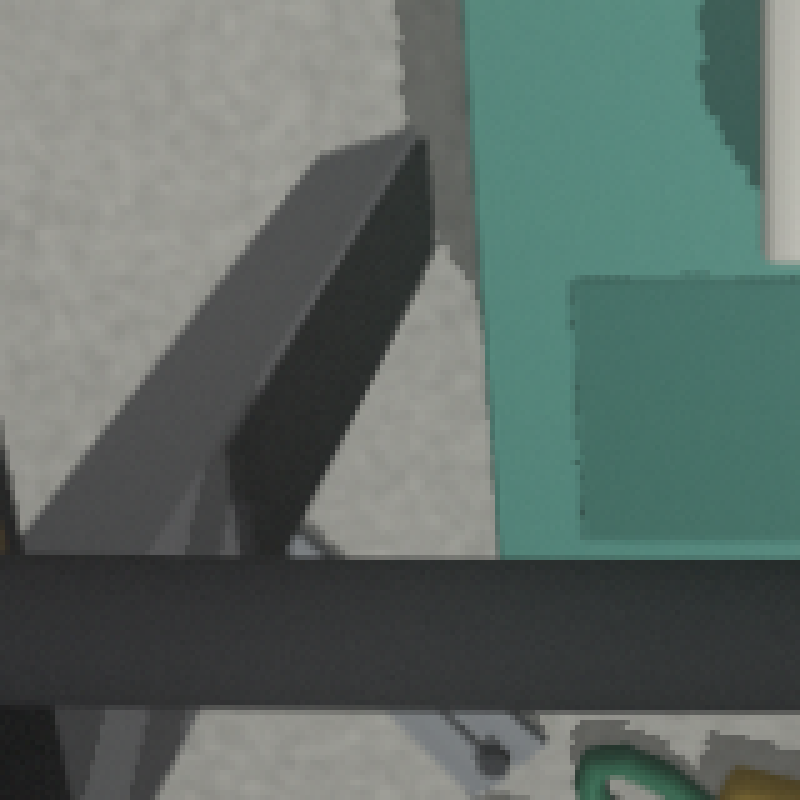

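View pics/w3z.png

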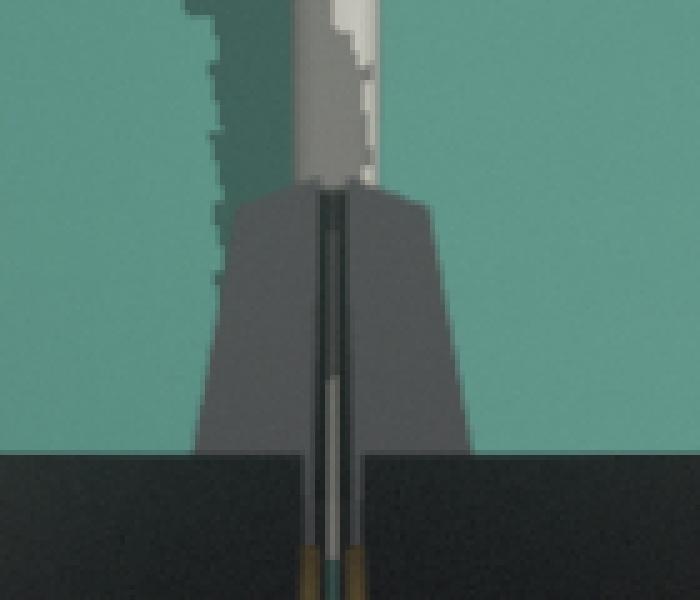

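The fingers shut on nothing: the width reads 0.8 mm. The wrist depth puts the fingertips about 25 mm behind the reported TCP, not 8 mm ahead of it. I'll open, go lower in guarded steps and check.

```bash
python3 -m crank '[[0,0,0,0],[0,0,0,0],[0,0,0,0],[0,0,0,0],[0,0,0,0],[0,0,0.03,0],[0,0,0.03,0],[0,0,0.04,0],[0,0,0,0],[0,0,0,0]]' -1
python3 - <<'E'
from m import *
im,d,p=snap('wrist'); save(im,'w4.png',s=1.4); o=robot.get_obs();C=cloud(p,d);print(o['tool_pos'],o['wrist_force'])
for c in (170,174,178,182,334,338,342): 
    col=C[195:260,c]-o['tool_pos']; m=(np.abs(np.abs(col[:,0])-.05)<.015)&(np.abs(col[:,1])<.012)&(d[195:260,c]>0)
    if m.any(): k=np.argmin(np.where(m,col[:,2],9)); print(c,195+k,col[k].round(4))
im,d,p=snap('side'); save(im,'s4.png',(200,150,330,280),4.5)
E
```

```text
time: 7.95
tool_pos: [0.4641, -0.213, 0.0787]
ee_rot: [-3.142, -0.0, 1.634]
wrist_force: [1.2, -0.5, 0.4]
width: 0.0935
[ 0.46419651 -0.21309848  0.07891246] [0.20991004 0.01416973 0.71655406]
170 210 [-0.0638  0.0018  0.0053]
174 205 [-0.0611  0.0055  0.0042]
178 200 [-0.0578  0.01    0.0054]
182 203 [-0.055   0.0078  0.0051]
334 208 [0.0558 0.0113 0.006 ]
338 209 [0.059  0.0105 0.0055]
342 216 [0.0627 0.0052 0.0056]
```

View pics/w4.png

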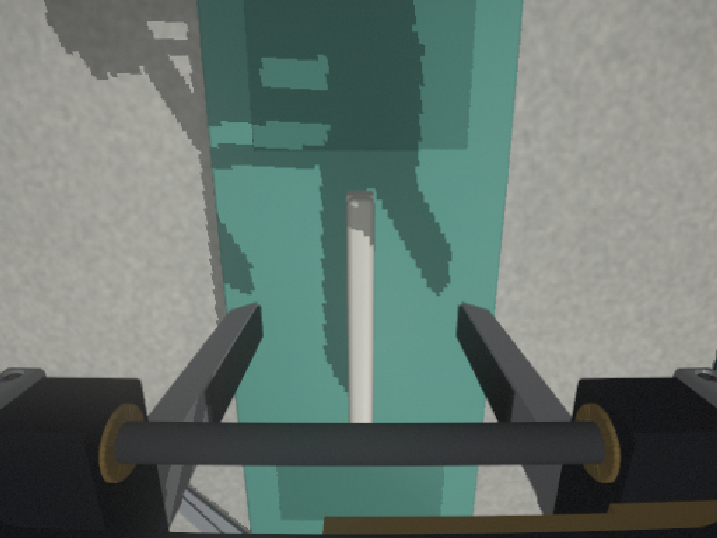

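View pics/s4.png

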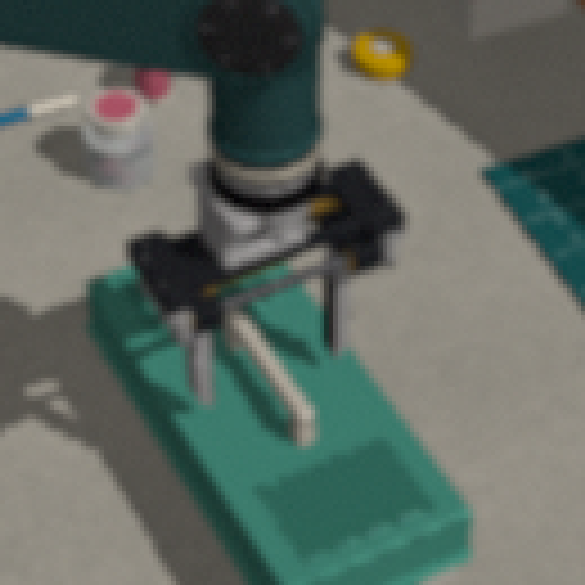

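There is no contact with the reported TCP 6 mm below the lid top, so the tips really are about 27 mm behind it. Down another 12 mm, then grip.

```bash
python3 -m crank '[[0,0,0.03,0],[0,0,0.03,0],[0,0,0,0],[0,0,0,0],[0,0,0,0],[0,0,0,0],[0,0,0,0],[0,0,0,0],[0,0,0,0],[0,0,0,0]]' -1
python3 -m crank '[[0,0,0,0],[0,0,0,0],[0,0,0,0],[0,0,0,0],[0,0,0,0],[0,0,0,0],[0,0,0,0],[0,0,0,0],[0,0,0,0],[0,0,0,0]]' 1
python3 - <<'E'
from m import *
im,d,p=snap('wrist'); save(im,'w5.png',(170,120,350,300),4)
E
```

```text
time: 9.3
tool_pos: [0.4641, -0.213, 0.0668]
ee_rot: [3.142, -0.0, 1.634]
wrist_force: [0.9, -0.4, -0.7]
width: 0.0939
time: 10.55
tool_pos: [0.4642, -0.213, 0.0668]
ee_rot: [3.141, -0.0, 1.634]
wrist_force: [-0.4, -0.6, 0.1]
width: 0.0118
```

View pics/w5.png

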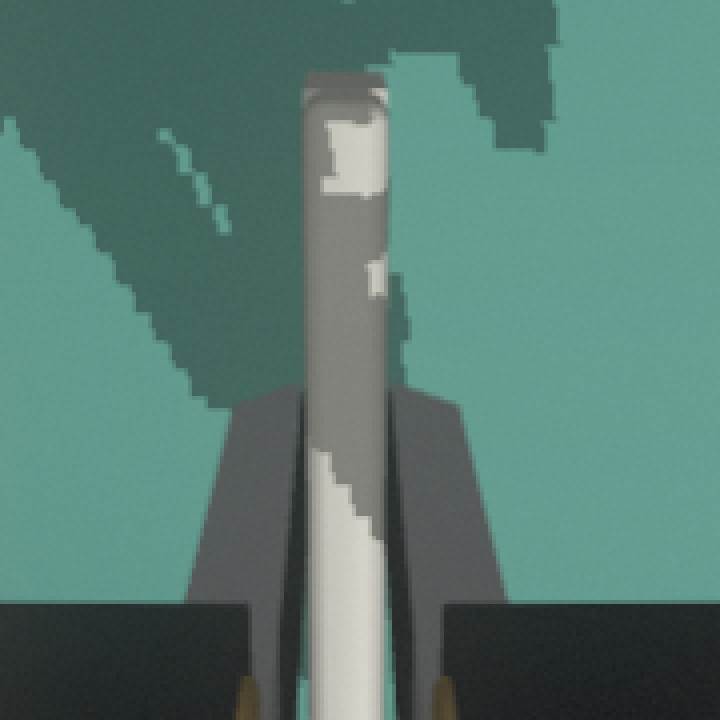

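Gripped: the width reads 11.8 mm and the bar sits between the pads. Next is the pull.

```bash
python3 -m crank '[[0,0,-0.01,0],[0,0,-0.01,0],[0,0,-0.02,0],[0,0,-0.02,0],[0,0,-0.02,0],[0,0,-0.02,0],[0,0,-0.02,0],[0,0,-0.02,0],[0,0,0,0],[0,0,0,0]]'
python3 - <<'E'
from m import *
im,d,p=snap('side'); save(im,'s6.png',(180,130,340,290),4)
E
```

```text
time: 11.85
tool_pos: [0.4635, -0.2201, 0.0938]
ee_rot: [-3.14, 0.013, 1.631]
wrist_force: [3.0, -17.9, -14.9]
width: 0.0121
```

View pics/s6.png

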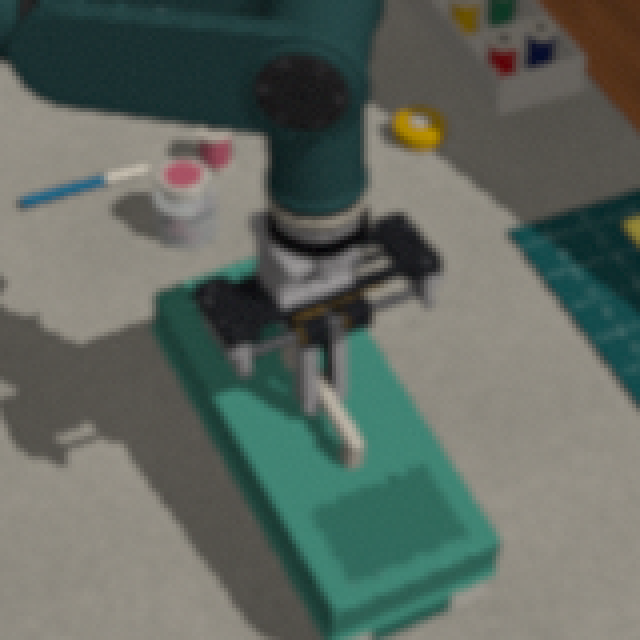

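```bash
python3 - <<'E'
from m import *
for n in ('side','top'):
    im,d,p=snap(n);C=cloud(p,d);b=boxreg(C,d);h=hsv(im)
    g=b&(h[...,0]>70)&(h[...,0]<92)&(h[...,1]>90)&(C[...,2]>0.07)
    P=C[g]; y=P[:,1]
    for a in np.arange(-.40,-.03,.03):
        m=(y>a)&(y<a+.03)
        if m.sum()>8: print(n,round(a,2),m.sum(),np.percentile(P[m,2],[50,90]).round(4))
print(robot.get_obs()['wrist_force'])
E
```

```text
side -0.4 210 [0.0827 0.0879]
side -0.37 430 [0.0881 0.0921]
side -0.34 419 [0.0931 0.0979]
side -0.31 459 [0.099  0.4487]
side -0.28 735 [0.3603 0.5083]
side -0.25 1158 [0.4519 0.5111]
side -0.22 840 [0.4784 0.5138]
side -0.19 381 [0.1203 0.5117]
side -0.16 494 [0.4838 0.5148]
side -0.13 443 [0.4854 0.5169]
side -0.1 143 [0.1346 0.511 ]
side -0.07 16 [0.1355 0.1383]
top -0.4 14 [0.0846 0.0876]
top -0.37 62 [0.0882 0.0915]
top -0.34 24 [0.0934 0.0964]
top -0.31 36 [0.0994 0.102 ]
top -0.28 215 [0.5087 0.5147]
top -0.25 724 [0.5077 0.5156]
top -0.22 1006 [0.5042 0.5171]
top -0.19 767 [0.4919 0.5132]
top -0.16 774 [0.1286 0.5164]
top -0.13 840 [0.1376 0.5189]
top -0.1 666 [0.1374 0.5175]
top -0.07 293 [0.1209 0.1389]
[  2.47003399 -17.1458182  -15.30003967]
```

The +y end is free (about 138 mm) while the −y end is still clipped (85 mm), so the lid is tilted and the handle is dragged toward −y. I'll relieve it toward −y and keep pulling up.

```bash
python3 -m crank '[[-0.02,0,0,0],[-0.02,0,-0.01,0],[0,0,-0.02,0],[0,0,-0.02,0],[0,0,-0.02,0],[0,0,-0.02,0],[0,0,-0.02,0],[0,0,0,0],[0,0,0,0],[0,0,0,0]]'
cat > tilt.py <<'E'
from m import *
im,d,p=snap('side');C=cloud(p,d);h=hsv(im); save(im,'st_%.1f.png'%robot.get_obs()['time'],(180,110,360,290),3.3)
g=(d>0)&(C[...,0]>.3)&(C[...,0]<.75)&(h[...,0]>70)&(h[...,0]<92)&(h[...,1]>90)&(C[...,2]>0.03)&(C[...,2]<.3)
P=C[g]; y=P[:,1]
for a in np.arange(-.42,-.0,.03):
    m=(y>a)&(y<a+.03)
    if m.sum()>8: print(round(a+.015,3),m.sum(),np.percentile(P[m,2],[50,90]).round(4),P[m,0].min().round(3),P[m,0].max().round(3))
E
python3 tilt.py; ls pics
```

```text
time: 13.25
tool_pos: [0.4646, -0.2205, 0.1169]
ee_rot: [3.141, -0.0, 1.634]
wrist_force: [-0.4, -1.4, -2.5]
width: 0.0111
-0.375 690 [0.0969 0.1056] 0.401 0.544
-0.345 472 [0.1085 0.1126] 0.399 0.541
-0.315 458 [0.1148 0.1195] 0.396 0.541
-0.285 413 [0.1202 0.1244] 0.395 0.538
-0.255 371 [0.1262 0.1313] 0.392 0.535
-0.225 345 [0.1322 0.1367] 0.391 0.534
-0.195 294 [0.1387 0.1442] 0.378 0.533
-0.165 186 [0.1432 0.148 ] 0.387 0.528
-0.135 103 [0.1499 0.1551] 0.385 0.465
-0.105 95 [0.1542 0.1607] 0.385 0.41
-0.075 89 [0.1625 0.1669] 0.383 0.472
s2.png
s4.png
s6.png
side0.png
sidez.png
st_13.3.png
t2.png
top0.png
topz.png
w1.png
w1z.png
w2.png
w3z.png
w4.png
w5.png
wrist0.png
```

```bash
python3 -m crank '[[0,0,-0.05,0],[0,0,-0.1,0],[0,0,-0.1,0],[0,0,-0.1,0],[0,0,-0.05,0],[0,0,0,0],[0,0,0,0],[0,0,0,0],[0,0,0,0],[0,0,0,0]]'
python3 tilt.py
```

```text
time: 14.55
tool_pos: [0.4644, -0.2209, 0.1964]
ee_rot: [-3.141, -0.0, 1.634]
wrist_force: [-1.1, 0.5, -3.4]
width: 0.0116
-0.375 735 [0.1769 0.1853] 0.398 0.543
-0.345 516 [0.1883 0.193 ] 0.398 0.543
-0.315 475 [0.1947 0.1989] 0.396 0.54
-0.285 445 [0.1997 0.2041] 0.394 0.539
-0.255 397 [0.2058 0.2105] 0.392 0.538
-0.225 371 [0.212 0.217] 0.391 0.534
-0.195 293 [0.2185 0.2232] 0.388 0.532
-0.165 224 [0.224 0.229] 0.386 0.529
-0.135 124 [0.2299 0.2353] 0.386 0.466
-0.105 104 [0.2352 0.242 ] 0.385 0.412
-0.075 65 [0.2388 0.2442] 0.382 0.464
```

```bash
ls pics | grep st_; python3 go.py .629 -.204 .197 93.75
```

```text
st_13.3.png
st_14.6.png
turn total units -0.002
shift units (in target-yaw tool axes) [ 0.031  0.826 -0.002] t 14.6 pos [ 0.4645 -0.221   0.1966] yaw 93.61 F [-0.4  0.5 -3.4] w 0.0117
```

The lid is held and lifted, tilted about 11°. Next I carry it to +x.

```bash
python3 -m crank '[[0,0.06,0,0],[0.005,0.1,0,0],[0.005,0.12,0,0],[0.005,0.12,0,0],[0.005,0.12,0,0],[0.005,0.12,0,0],[0.005,0.12,0,0],[0,0.06,0,0],[0,0,0,0],[0,0,0,0]]'
python3 tilt.py;python3 - <<'E'
from m import *
im,d,p=snap('top'); save(im,'t7.png',(200,100,460,300),3)
E
```

```text
time: 15.85
tool_pos: [0.6274, -0.2048, 0.1968]
ee_rot: [-3.141, -0.0, 1.634]
wrist_force: [-0.3, 0.0, -3.4]
width: 0.0121
-0.375 333 [0.1712 0.1825] 0.449 0.705
-0.345 575 [0.1838 0.1889] 0.56 0.709
-0.315 464 [0.1911 0.1961] 0.558 0.708
-0.285 447 [0.1973 0.2015] 0.557 0.705
-0.255 364 [0.2028 0.2073] 0.556 0.701
-0.225 368 [0.209  0.2132] 0.553 0.699
-0.195 296 [0.2146 0.2198] 0.552 0.696
-0.165 245 [0.221  0.2256] 0.552 0.698
-0.135 171 [0.2267 0.2328] 0.549 0.692
-0.105 144 [0.233  0.2394] 0.548 0.645
-0.075 148 [0.2396 0.2446] 0.546 0.594
-0.045 22 [0.2433 0.2469] 0.547 0.657
```

View pics/t7.png

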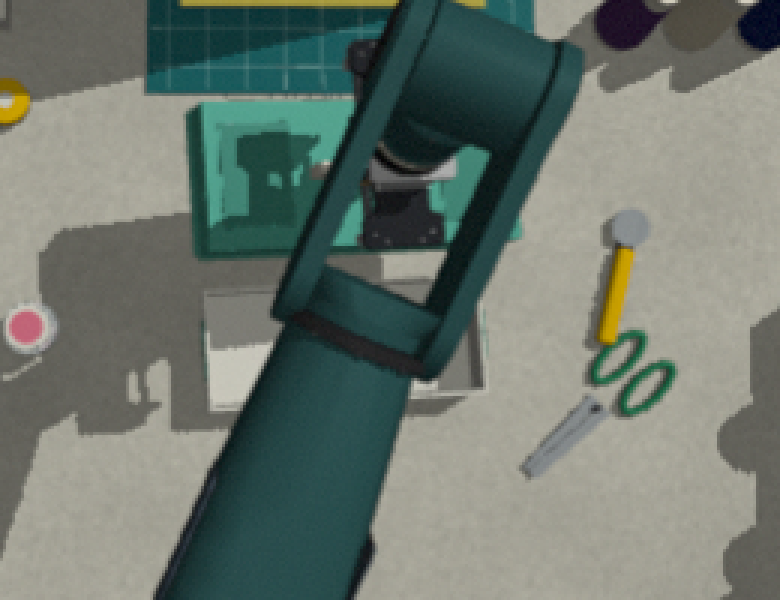

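```bash
python3 -m crank '[[0,0.005,0.05,0],[0,0,0.1,0],[0,0,0.1,0],[0,0,0.1,0],[0,0,0.1,0],[0,0,0.1,0],[0,0,0.06,0],[0,0,0.02,0],[0,0,0,0],[0,0,0,0]]'
python3 tilt.py
```

```text
time: 17.2
tool_pos: [0.6296, -0.2049, 0.072]
ee_rot: [3.14, 0.001, 1.634]
wrist_force: [-0.3, -0.4, -3.4]
width: 0.0118
-0.375 191 [0.0508 0.0591] 0.447 0.706
-0.345 429 [0.0599 0.0644] 0.563 0.709
-0.315 405 [0.0669 0.0715] 0.56 0.705
-0.285 385 [0.0727 0.0768] 0.559 0.703
-0.255 333 [0.0778 0.0825] 0.558 0.704
-0.225 335 [0.0837 0.089 ] 0.556 0.7
-0.195 290 [0.09   0.0961] 0.54 0.698
-0.165 215 [0.0952 0.1014] 0.549 0.697
-0.135 131 [0.1013 0.1074] 0.553 0.643
-0.105 127 [0.1077 0.1141] 0.548 0.589
-0.075 153 [0.1158 0.1202] 0.546 0.657
-0.045 39 [0.1166 0.1202] 0.549 0.66
```

```bash
python3 -m crank '[[0,0,0.02,0],[0,0,0.02,0],[0,0,0.02,0],[0,0,0.02,0],[0,0,0.02,0],[0,0,0.02,0],[0,0,0.02,0],[0,0,0,0],[0,0,0,0],[0,0,0,0]]'
python3 tilt.py
```

```text
time: 18.5
tool_pos: [0.6287, -0.205, 0.0426]
ee_rot: [-3.141, 0.0, 1.634]
wrist_force: [-0.4, -0.3, -2.0]
width: 0.0116
-0.375 314 [0.0489 0.0543] 0.448 0.706
-0.345 361 [0.0528 0.0566] 0.563 0.708
-0.315 355 [0.0542 0.058 ] 0.561 0.704
-0.285 332 [0.0553 0.059 ] 0.558 0.703
-0.255 291 [0.0565 0.0606] 0.556 0.702
-0.225 275 [0.0583 0.0622] 0.556 0.7
-0.195 223 [0.06   0.0638] 0.541 0.697
-0.165 168 [0.0607 0.0655] 0.554 0.693
-0.135 116 [0.0636 0.0679] 0.552 0.693
-0.105 102 [0.065  0.0693] 0.55 0.59
-0.075 103 [0.0663 0.0711] 0.547 0.597
```

Levelling nicely. A little further down, then release.

```bash
python3 -m crank '[[0,0,0.02,0],[0,0,0.015,0],[0,0,0.01,0],[0,0,0,0],[0,0,0,0],[0,0,0,0],[0,0,0,0],[0,0,0,0],[0,0,0,0],[0,0,0,0]]'
python3 tilt.py | head -12
python3 -m crank '[[0,0,0,0],[0,0,0,0],[0,0,0,0],[0,0,0,0],[0,0,-0.1,0],[0,0,-0.15,0],[0,0,-0.2,0],[0,0,-0.2,0],[0,0,-0.15,0],[0,0,0,0]]' -1
python3 go.py .4803 .137 .19 93.75
```

```text
time: 19.8
tool_pos: [0.6288, -0.2046, 0.0337]
ee_rot: [-3.142, -0.0, 1.634]
wrist_force: [-0.6, 1.9, -1.8]
width: 0.0119
-0.375 327 [0.0485 0.0544] 0.444 0.708
-0.345 352 [0.051  0.0546] 0.562 0.707
-0.315 338 [0.0512 0.0547] 0.56 0.705
-0.285 317 [0.0508 0.0545] 0.559 0.704
-0.255 270 [0.0507 0.0549] 0.555 0.702
-0.225 299 [0.0512 0.2941] 0.558 0.718
-0.195 205 [0.0504 0.0547] 0.556 0.698
-0.165 153 [0.0506 0.054 ] 0.554 0.696
-0.135 104 [0.0509 0.0544] 0.552 0.624
-0.105 94 [0.0512 0.0546] 0.549 0.648
-0.075 86 [0.0506 0.0537] 0.549 0.6
time: 21.1
tool_pos: [0.6307, -0.2054, 0.1993]
ee_rot: [3.133, 0.004, 1.634]
wrist_force: [0.1, -0.2, -0.1]
width: 0.0939
turn total units -0.001
shift units (in target-yaw tool axes) [ 1.757 -0.638  0.046] t 21.1 pos [ 0.6307 -0.2054  0.1993] yaw 93.62 F [ 0.1 -0.2 -0.1] w 0.0939
```

```bash
cat > jars.py <<'E'
from m import *
def find():
    out={};uv={}
    for n in ('top','side'):
        im,d,p=snap(n);h=hsv(im);H,S,V=h[...,0].astype(int),h[...,1],h[...,2]; C=cloud(p,d)
        ok=(d>0)&(C[...,2]>.05)&(C[...,2]<.1)
        for nm,m in (('orange',(H>5)&(H<15)&(S>150)&(V>60)),('pink',(H>160)&(H<178)&(S>60)&(S<190)&(V>60))):
            for st,c,_ in blobs(m&ok,8):
                print(n,nm,st[2:],c.round(1),onz(p,[c],.071).round(4)[0]); uv[(n,nm)]=(p,c)
        save(im,'%s_%.1f.png'%(n,robot.get_obs()['time']),s=1.5)
    for nm in ('orange','pink'):
        if ('top',nm) in uv and ('side',nm) in uv: print(nm,'tri',*tri(*uv[('top',nm)],*uv[('side',nm)]))
if __name__=='__main__': find()
E
python3 jars.py
```

```text
top orange [11 10 83] [156.8 179.6] [0.5747 0.3064 0.071 ]
top orange [ 14  17 142] [102.1 223.7] [0.4304 0.4806 0.071 ]
top pink [11 11 91] [208.3 208.5] [0.48   0.1368 0.071 ]
side orange [ 267  241 2904] [396.  127.7] [1.2385 0.1142 0.071 ]
side orange [ 11  13 116] [184.7 127.9] [0.4277 0.4798 0.071 ]
side orange [ 7  4 22] [232.2 141.6] [0.5748 0.3064 0.071 ]
side pink [ 9  6 41] [225.3 172.8] [0.481  0.1373 0.071 ]
orange tri [0.51819205 0.44487217 0.02056664] 0.20530927682898312
pink tri [0.4803623  0.13662963 0.07170311] 0.0007910235548794949
```

The orange jar was knocked to (0.575, 0.306). The pink one is unmoved. I take pink first.

```bash
python3 -m crank '[[0.15,-0.05,0,0],[0.22,-0.08,0,0],[0.22,-0.08,0,0],[0.22,-0.08,0,0],[0.22,-0.08,0,0],[0.22,-0.08,0.05,0],[0.22,-0.08,0.1,0],[0.2,-0.075,0.1,0],[0.087,-0.033,0.1,0],[0,0,0.1,0]]'
python3 go.py .4805 .137 .09 93.75
python3 - <<'E'
from m import *
im,d,p=snap('wrist'); save(im,'w8.png',s=1.4)
E
```

```text
time: 22.45
tool_pos: [0.4769, 0.1392, 0.1009]
ee_rot: [-3.137, 0.0, 1.637]
wrist_force: [-0.6, 0.0, 0.9]
width: 0.094
turn total units 0.0
shift units (in target-yaw tool axes) [-0.012  0.017  0.054] t 22.45 pos [0.4769 0.1392 0.1009] yaw 93.77 F [-0.6  0.   0.9] w 0.094
```

View pics/w8.png

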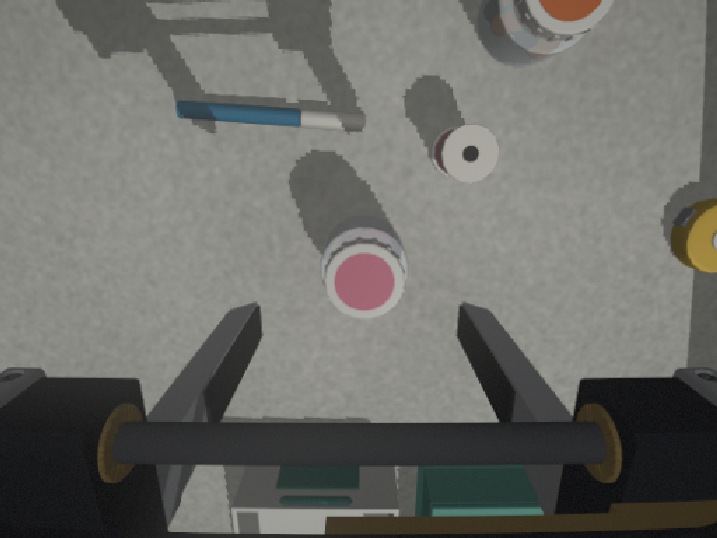

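```bash
python3 - <<'E'
from m import *
im,d,p=snap('wrist');h=hsv(im);H,S,V=h[...,0].astype(int),h[...,1],h[...,2];C=cloud(p,d)
for st,c,m in blobs((H>160)&(H<178)&(S>60)&(S<200)&(V>60),100): print(st[2:],c,onz(p,[c],.072).round(4),np.median(C[m][:,2]))
E
python3 go.py .4805 .137 -.016 93.75
```

```text
[  43   41 1378] [261.71698113 201.17416546] [[0.4793 0.1402 0.072 ]] 0.07085695762908067
turn total units -0.001
shift units (in target-yaw tool axes) [-0.006  0.024  0.575] t 22.55 pos [0.4757 0.1379 0.099 ] yaw 93.68 F [-0.6  0.3  0. ] w 0.0941
```

```bash
python3 -m crank '[[0,0.022,0.05,0],[0,0,0.1,0],[0,0,0.1,0],[0,0,0.1,0],[0,0,0.1,0],[0,0,0.05,0],[0,0,0.03,0],[0,0,0.02,0],[0,0,0,0],[0,0,0,0]]'
python3 go.py .480 .138 -.016 93.75
```

```text
time: 23.8
tool_pos: [0.4842, 0.1384, -0.0056]
ee_rot: [3.14, -0.0, 1.634]
wrist_force: [0.5, -0.4, 0.5]
width: 0.0937
turn total units -0.001
shift units (in target-yaw tool axes) [-0.001 -0.021  0.052] t 23.8 pos [ 0.4842  0.1384 -0.0056] yaw 93.62 F [ 0.5 -0.4  0.5] w 0.0937
```

```bash
python3 -m crank '[[0,-0.02,0.02,0],[0,0,0.02,0],[0,0,0.01,0],[0,0,0,0],[0,0,0,0],[0,0,0,0],[0,0,0,0],[0,0,0,0],[0,0,0,0],[0,0,0,0]]'
python3 - <<'E'
from m import *
im,d,p=snap('side'); save(im,'s9.png',(170,120,300,250),4.5)
im,d,p=snap('wrist'); save(im,'w9.png',s=1.4)
E
```

```text
time: 25.05
tool_pos: [0.4798, 0.1381, -0.0162]
ee_rot: [3.142, -0.0, 1.634]
wrist_force: [-0.0, -0.0, 0.9]
width: 0.094
```

View pics/s9.png

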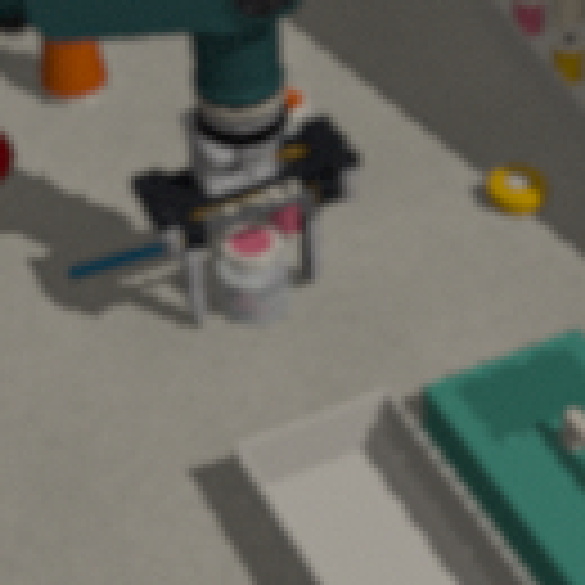

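View pics/w9.png

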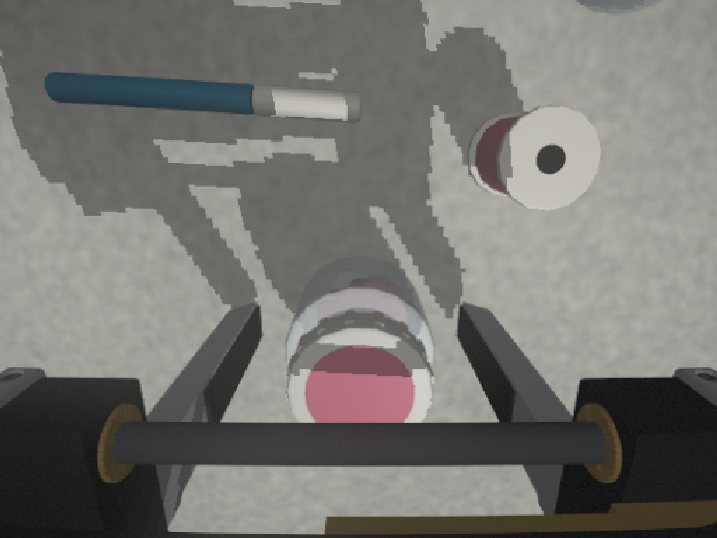

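The jar stands centred between the fingers, with the pads beside the body. Close and lift.

```bash
python3 -m crank '[[0,0,0,0],[0,0,0,0],[0,0,0,0],[0,0,0,0],[0,0,0,0],[0,0,0,0],[0,0,0,0],[0,0,0,0],[0,0,0,0],[0,0,0,0]]' 1
python3 -m crank '[[0,0,-0.05,0],[0,0,-0.1,0],[0,0,-0.15,0],[0,0,-0.15,0],[0,0,-0.1,0],[0,0,-0.05,0],[0,0,0,0],[0,0,0,0],[0,0,0,0],[0,0,0,0]]'
python3 - <<'E'
from m import *
im,d,p=snap('side'); save(im,'s10.png',(170,80,300,210),4.5)
E
python3 go.py .464 -.2145 .1 93.75
```

```text
time: 26.4
tool_pos: [0.4798, 0.1381, -0.0162]
ee_rot: [3.142, -0.0, 1.634]
wrist_force: [0.3, -0.1, 0.7]
width: 0.0596
time: 27.65
tool_pos: [0.4793, 0.138, 0.103]
ee_rot: [-3.14, 0.0, 1.634]
wrist_force: [0.5, -0.0, -1.3]
width: 0.0596
turn total units -0.002
shift units (in target-yaw tool axes) [-1.754 -0.192  0.016] t 27.7 pos [0.4794 0.138  0.1032] yaw 93.61 F [-0.6  0.  -1.1] w 0.0595
```

View pics/s10.png

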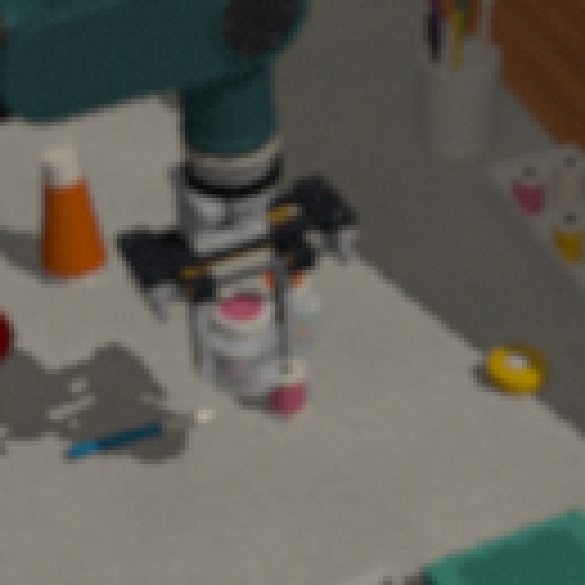

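```bash
python3 go.py .4679 -.2744 .1 93.75; python3 -m crank '[[-0.12,-0.011,0,0],[-0.2,-0.018,0,0],[-0.24,-0.022,0,0],[-0.24,-0.022,0,0],[-0.24,-0.022,0,0],[-0.24,-0.022,0,0],[-0.24,-0.022,0,0],[-0.24,-0.022,0,0],[-0.2,-0.018,0,0],[-0.093,-0.01,0,0]]'
python3 - <<'E'
from m import *
im,d,p=snap('side'); save(im,'s11.png',(170,80,350,260),4)
im,d,p=snap('wrist'); save(im,'w11.png',s=1.4)
E
python3 go.py .4679 -.2744 -.01 93.75
```

```text
turn total units -0.002
shift units (in target-yaw tool axes) [-2.054 -0.192  0.016] t 27.7 pos [0.4794 0.138  0.1032] yaw 93.61 F [-0.6  0.  -1.1] w 0.0595
time: 28.95
tool_pos: [0.4675, -0.2758, 0.1034]
ee_rot: [-3.141, -0.001, 1.632]
wrist_force: [-0.3, 0.6, -1.9]
width: 0.0597
turn total units -0.003
shift units (in target-yaw tool axes) [0.004 0.002 0.567] t 29.05 pos [ 0.4676 -0.2751  0.1033] yaw 93.49 F [-0.7  0.5 -2.3] w 0.0596
```

View pics/s11.png

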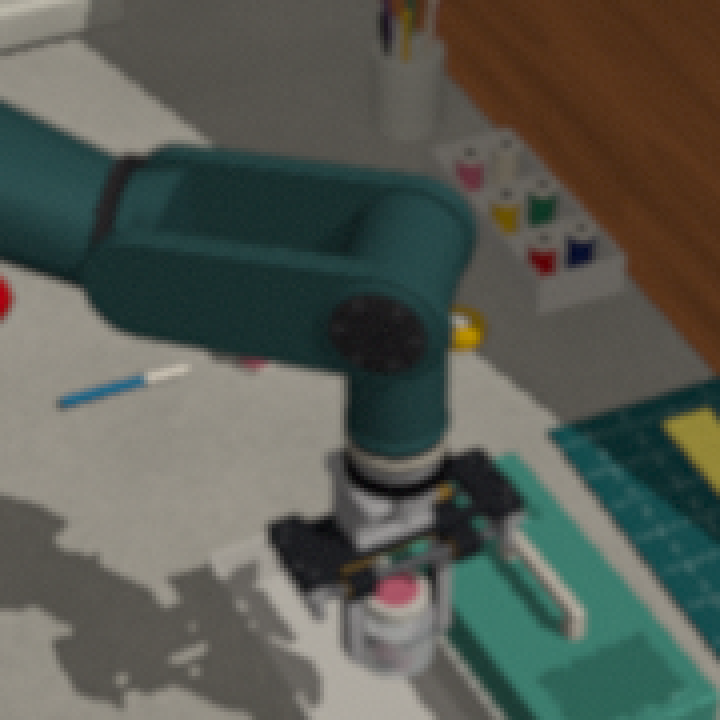

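View pics/w11.png

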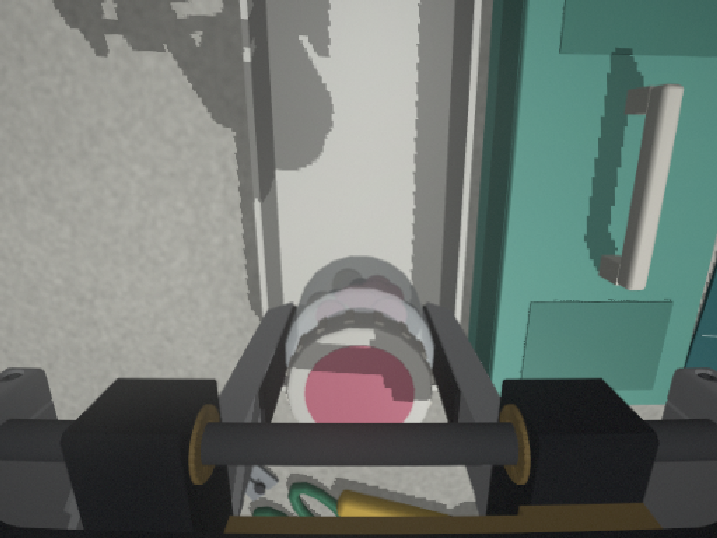

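The jar is held upright and centred across the box. Lowering.

```bash
python3 -m crank '[[0,0,0.05,0],[0,0,0.1,0],[0,0,0.1,0],[0,0,0.1,0],[0,0,0.1,0],[0,0,0.05,0],[0,0,0.03,0],[0,0,0.02,0],[0,0,0.01,0],[0,0,0,0]]'
python3 -m crank '[[0,0,0.008,0],[0,0,0.005,0],[0,0,0.002,0],[0,0,0,0],[0,0,0,0],[0,0,0,0],[0,0,0,0],[0,0,0,0],[0,0,0,0],[0,0,0,0]]'
```

```text
time: 30.3
tool_pos: [0.4681, -0.2743, -0.0079]
ee_rot: [3.141, 0.0, 1.634]
wrist_force: [0.0, 0.2, -1.8]
width: 0.0597
time: 31.55
tool_pos: [0.4679, -0.2741, -0.0112]
ee_rot: [3.142, -0.0, 1.634]
wrist_force: [0.4, 0.1, -1.9]
width: 0.0597
```

```bash
python3 -m crank '[[0,0,0,0],[0,0,0,0],[0,0,0,0],[0,0,0,0],[0,0,-0.05,0],[0,0,-0.1,0],[0,0,-0.15,0],[0,0,-0.15,0],[0,0,-0.1,0],[0,0,0,0]]' -0.5
python3 -m crank '[[0,0,0,0],[0,0,0,0],[0,0,0,0],[0,0,0,0],[0,0,0,0],[0,0,0.05,0],[0,0,0.06,0],[0,0,0,0],[0,0,0,0],[0,0,0,0]]' 1
python3 - <<'E'
from m import *
im,d,p=snap('wrist'); save(im,'w12.png',s=1.4)
im,d,p=snap('side'); save(im,'s12.png',(200,100,380,280),4)
E
python3 go.py .4679 -.2744 .04 93.75
```

```text
time: 32.8
tool_pos: [0.4693, -0.2751, 0.1016]
ee_rot: [3.137, 0.003, 1.634]
wrist_force: [0.1, 0.1, -0.8]
width: 0.0704
time: 34.05
tool_pos: [0.4682, -0.2743, 0.0772]
ee_rot: [3.141, 0.0, 1.634]
wrist_force: [0.7, 0.0, -0.9]
width: 0.0001
turn total units -0.001
shift units (in target-yaw tool axes) [-0.001 -0.001  0.186] t 34.15 pos [ 0.4682 -0.2743  0.0772] yaw 93.62 F [-0.1  0.1  0. ] w 0.0008
```

View pics/w12.png

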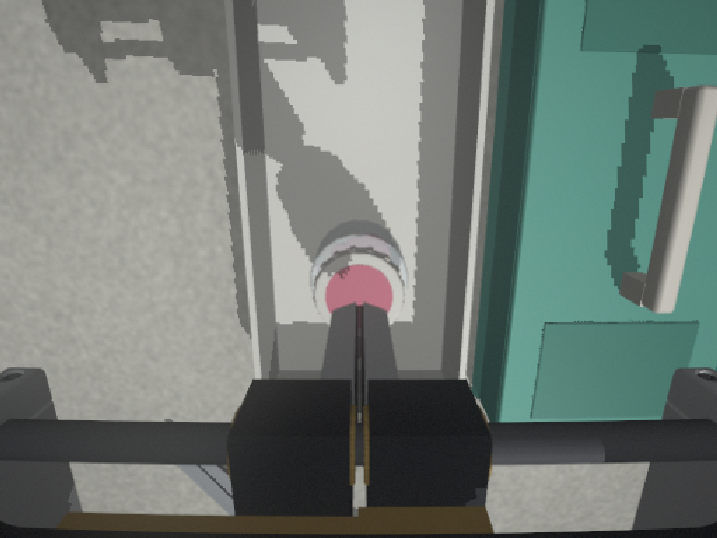

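View pics/s12.png

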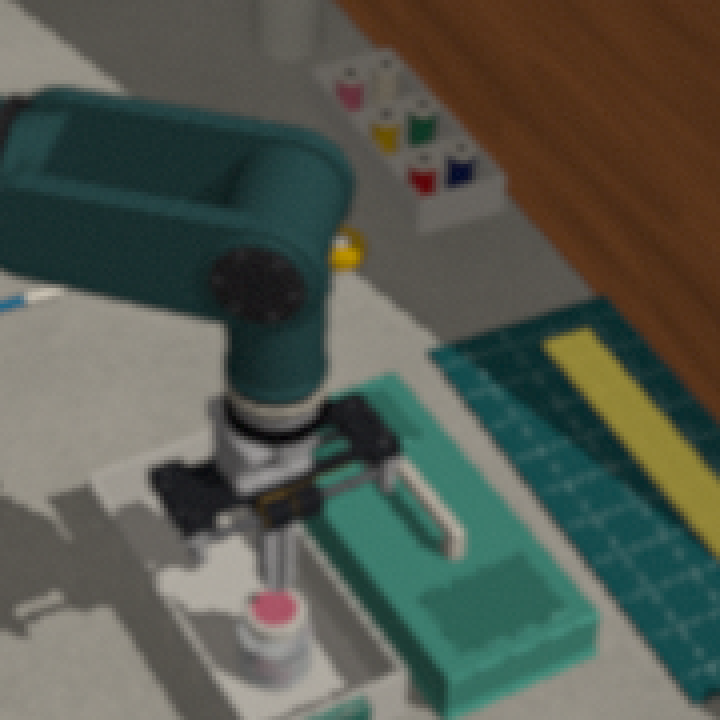

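```bash
python3 -m crank '[[0,0,0.06,0],[0,0,0.06,0],[0,0,0.015,0],[0,0,0.01,0],[0,0,0.01,0],[0,0,0,0],[0,0,0,0],[0,0,0,0],[0,0,0,0],[0,0,0,0]]'
python3 -m crank '[[0,0,0.01,0],[0,0,0.01,0],[0,0,0,0],[0,0,0,0],[0,0,0,0],[0,0,0,0],[0,0,0,0],[0,0,0,0],[0,0,0,0],[0,0,0,0]]'
```

```text
time: 35.4
tool_pos: [0.4677, -0.2739, 0.0466]
ee_rot: [-3.141, -0.0, 1.634]
wrist_force: [-2.6, 1.9, 4.9]
width: 0.0005
time: 36.65
tool_pos: [0.4677, -0.2739, 0.0429]
ee_rot: [-3.141, -0.0, 1.634]
wrist_force: [-2.7, 1.9, 7.3]
width: 0.0004
```

```bash
python3 -m crank '[[0,0,0.01,0],[0,0,0.01,0],[0,0,0,0],[0,0,0,0],[0,0,0,0],[0,0,0,0],[0,0,0,0],[0,0,0,0],[0,0,0,0],[0,0,0,0]]'
python3 -m crank '[[0,0,0.01,0],[0,0,0.005,0],[0,0,0,0],[0,0,0,0],[0,0,0,0],[0,0,0,0],[0,0,0,0],[0,0,0,0],[0,0,0,0],[0,0,0,0]]'
```

```text
time: 37.9
tool_pos: [0.468, -0.2741, 0.0428]
ee_rot: [3.14, 0.001, 1.634]
wrist_force: [-8.4, 5.1, 20.1]
width: 0.0007
time: 39.15
tool_pos: [0.4684, -0.2744, 0.0427]
ee_rot: [3.139, 0.002, 1.634]
wrist_force: [-11.7, 8.1, 32.4]
width: 0.0
```

Hard stop at TCP 0.0428 with 32 N, so pink's lid is home. This also fixes the tip offset at about +25 mm. Back off and go to orange.

```bash
python3 -m crank '[[0,0,-0.05,0],[0,0,-0.1,0],[0,0,-0.15,0],[0,0,-0.15,0],[0.1,0,-0.05,0],[0.2,0.01,0,0],[0.24,0.03,0,0],[0.24,0.03,0,0],[0.24,0.03,0,0],[0.24,0.03,0,0]]' -1
python3 jars.py; python3 go.py .5748 .3064 .14 93.75; ls -t pics | head -3
```

```text
time: 40.4
tool_pos: [0.4767, -0.0182, 0.1333]
ee_rot: [-3.14, -0.001, 1.634]
wrist_force: [0.7, -0.2, 0.7]
width: 0.0934
top orange [11 10 84] [156.9 179.6] [0.5747 0.3062 0.071 ]
top orange [ 13  17 141] [102.3 223.7] [0.4304 0.4799 0.071 ]
top pink [11 11 90] [333.9 212.4] [ 0.4678 -0.2744  0.071 ]
side orange [ 266  241 2920] [395.8 127.5] [1.2384 0.1157 0.071 ]
side orange [ 12  13 113] [184.9 127.5] [0.4292 0.4824 0.071 ]
side pink [11  8 68] [268.1 252.6] [ 0.4674 -0.2763  0.071 ]
orange tri [0.42955669 0.47958691 0.07265145] 0.0019447103524615817
pink tri [ 0.46795415 -0.27481935  0.0691143 ] 0.00025305291010940616
turn total units 0.003
shift units (in target-yaw tool axes) [ 1.576  0.595 -0.033] t 40.5 pos [ 0.4767 -0.0159  0.1334] yaw 94.0 F [-0.2 -0.4 -0.8] w 0.0939
side_40.5.png
top_40.5.png
s12.png
```

```bash
python3 -m crank '[[0.15,0.055,0,0],[0.22,0.083,0,0],[0.22,0.083,0,0],[0.22,0.083,0,0],[0.22,0.083,0,0],[0.22,0.083,0,0],[0.2,0.075,0,0],[0.09,0.035,0,0],[0,0,0,0],[0,0,0,0]]'
python3 go.py .5748 .3064 .04 93.75
python3 - <<'E'
from m import *
im,d,p=snap('wrist');h=hsv(im);H,S,V=h[...,0].astype(int),h[...,1],h[...,2];C=cloud(p,d); save(im,'w13.png',s=1.4)
for st,c,m in blobs((H>3)&(H<15)&(S>150)&(V>60),300): print(st,c,onz(p,[c],.071).round(4),np.median(C[m][:,2]))
E
```

```text
time: 41.75
tool_pos: [0.5739, 0.2926, 0.1341]
ee_rot: [-3.14, 0.001, 1.633]
wrist_force: [-0.2, -0.5, -0.2]
width: 0.094
turn total units -0.002
shift units (in target-yaw tool axes) [0.069 0.009 0.47 ] t 41.75 pos [0.5739 0.2926 0.1341] yaw 93.57 F [-0.2 -0.5 -0.2] w 0.094
[239 156  38  36 740] [256.68513514 172.83648649] [[0.573  0.3094 0.071 ]] 0.07208076464244673
```

View pics/w13.png

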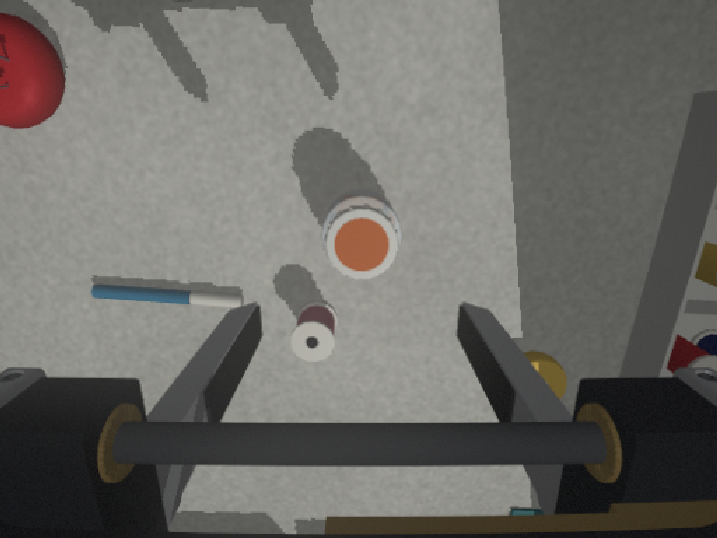

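```bash
python3 -m crank '[[0.07,0.006,0,0],[0,0,0.1,0],[0,0,0.12,0],[0,0,0.12,0],[0,0,0.12,0],[0,0,0.12,0],[0,0,0.06,0],[0,0,0.03,0],[0,0,0,0],[0,0,0,0]]'
python3 go.py .574 .3068 -.016 93.75
python3 - <<'E'
from m import *
im,d,p=snap('wrist'); save(im,'w14.png',s=1.4)
E
```

```text
time: 43.05
tool_pos: [0.5754, 0.3082, 0.002]
ee_rot: [3.14, -0.001, 1.634]
wrist_force: [0.8, 0.2, 0.8]
width: 0.0938
turn total units -0.002
shift units (in target-yaw tool axes) [-0.006 -0.007  0.09 ] t 43.05 pos [0.5754 0.3082 0.002 ] yaw 93.61 F [0.8 0.2 0.8] w 0.0938
```

View pics/w14.png

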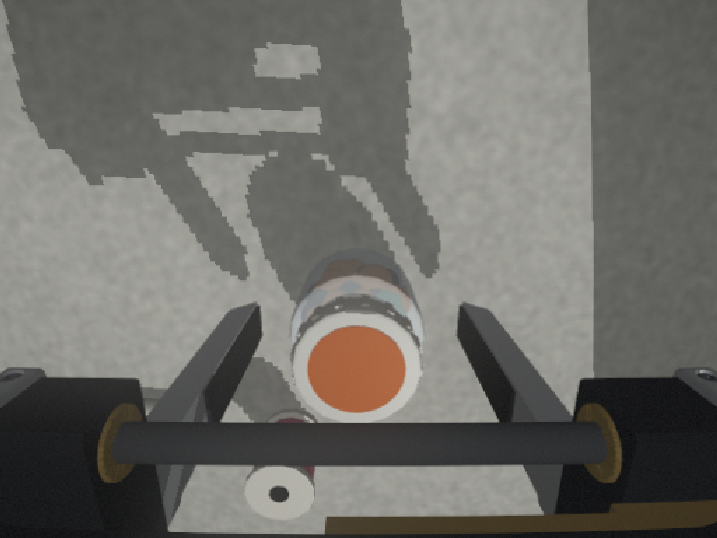

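```bash
python3 -m crank '[[0,-0.007,0.04,0],[0,0,0.03,0],[0,0,0.015,0],[0,0,0,0],[0,0,0,0],[0,0,0,0],[0,0,0,0],[0,0,0,0],[0,0,0,0],[0,0,0,0]]'
python3 -m crank '[[0,0,0,0],[0,0,0,0],[0,0,0,0],[0,0,0,0],[0,0,0,0],[0,0,0,0],[0,0,0,0],[0,0,0,0],[0,0,0,0],[0,0,0,0]]' 1
python3 -m crank '[[0,0,-0.05,0],[0,0,-0.1,0],[0,0,-0.15,0],[0,0,-0.15,0],[0,0,-0.1,0],[0,0,-0.05,0],[0,0,0,0],[0,0,0,0],[0,0,0,0],[0,0,0,0]]'
python3 go.py .4601 -.1546 .1 93.75
python3 - <<'E'
from m import *
im,d,p=snap('wrist'); save(im,'w15.png',s=1.4)
E
```

```text
time: 44.35
tool_pos: [0.5732, 0.3077, -0.0162]
ee_rot: [3.142, -0.0, 1.634]
wrist_force: [-0.5, 0.3, -0.5]
width: 0.0943
time: 45.6
tool_pos: [0.5733, 0.3077, -0.0162]
ee_rot: [3.141, -0.0, 1.634]
wrist_force: [0.7, -1.5, -0.2]
width: 0.0596
time: 46.85
tool_pos: [0.5728, 0.3075, 0.1028]
ee_rot: [-3.14, 0.0, 1.634]
wrist_force: [-0.2, 0.5, -2.1]
width: 0.0597
turn total units -0.002
shift units (in target-yaw tool axes) [-2.269 -0.714  0.014] t 46.85 pos [0.5728 0.3075 0.1028] yaw 93.61 F [-0.2  0.5 -2.1] w 0.0597
```

View pics/w15.png

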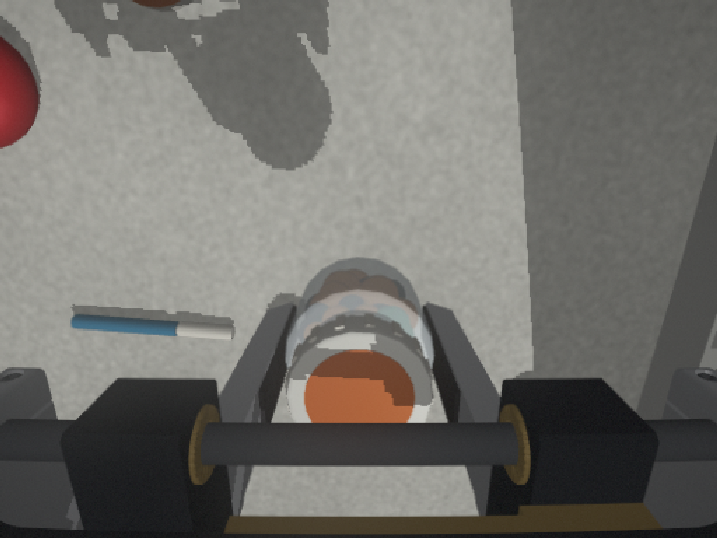

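```bash
python3 -m crank '[[-0.12,-0.038,0,0],[-0.2,-0.063,0,0],[-0.25,-0.079,0,0],[-0.25,-0.079,0,0],[-0.25,-0.079,0,0],[-0.25,-0.079,0,0],[-0.25,-0.079,0,0],[-0.25,-0.079,0,0],[-0.25,-0.079,0,0],[-0.15,-0.05,0,0]]'
python3 - <<'E'
from m import *
im,d,p=snap('wrist'); save(im,'w16.png',s=1.4)
E
python3 go.py .4601 -.1546 -.0115 93.75
```

```text
time: 48.15
tool_pos: [0.4599, -0.1465, 0.1039]
ee_rot: [3.141, 0.001, 1.632]
wrist_force: [0.6, 0.4, -2.1]
width: 0.0596
turn total units -0.004
shift units (in target-yaw tool axes) [-0.025  0.003  0.577] t 48.2 pos [ 0.4592 -0.1496  0.1039] yaw 93.37 F [-1.  -1.6 -1.7] w 0.0594
```

View pics/w16.png

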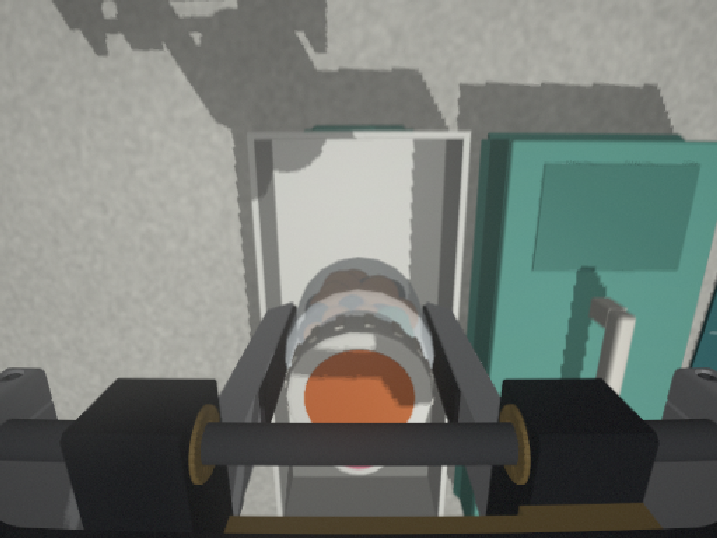

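```bash
python3 -m crank '[[0,0,0.05,0],[0,0,0.1,0],[0,0,0.1,0],[0,0,0.1,0],[0,0,0.1,0],[0,0,0.05,0],[0,0,0.03,0],[0,0,0.02,0],[0,0,0.015,0],[0,0,0,0]]'
python3 -m crank '[[0,0,0.009,0],[0,0,0.005,0],[0,0,0,0],[0,0,0,0],[0,0,0,0],[0,0,0,0],[0,0,0,0],[0,0,0,0],[0,0,0,0],[0,0,0,0]]'
python3 go.py .4601 -.1546 -.0115 93.75
```

```text
time: 49.45
tool_pos: [0.4608, -0.1444, -0.0091]
ee_rot: [3.141, 0.0, 1.634]
wrist_force: [-0.7, 0.1, -2.3]
width: 0.0595
time: 50.7
tool_pos: [0.4607, -0.1443, -0.012]
ee_rot: [3.142, -0.0, 1.634]
wrist_force: [-0.4, 0.1, -2.0]
width: 0.0595
turn total units -0.002
shift units (in target-yaw tool axes) [-0.051 -0.006 -0.003] t 50.7 pos [ 0.4607 -0.1443 -0.012 ] yaw 93.61 F [-0.4  0.1 -2. ] w 0.0595
```

```bash
python3 -m crank '[[0,0,0,0],[0,0,0,0],[0,0,0,0],[0,0,0,0],[0,0,-0.05,0],[0,0,-0.1,0],[0,0,-0.15,0],[0,0,-0.15,0],[0,0,-0.05,0],[0,0,0,0]]' -0.5
python3 -m crank '[[0,0,0,0],[0,0,0,0],[0,0,0,0],[0,0,0,0],[0,0,0,0],[0,0,0,0],[0,0,0.03,0],[0,0,0,0],[0,0,0,0],[0,0,0,0]]' 1
python3 - <<'E'
from m import *
im,d,p=snap('wrist'); save(im,'w17.png',s=1.4)
E
python3 go.py .4607 -.1443 .0428 93.75
```

```text
time: 51.95
tool_pos: [0.4611, -0.1445, 0.0886]
ee_rot: [3.14, 0.001, 1.634]
wrist_force: [0.9, 0.4, -1.1]
width: 0.0703
time: 53.2
tool_pos: [0.4608, -0.1443, 0.0821]
ee_rot: [3.141, 0.0, 1.634]
wrist_force: [0.1, -0.1, -0.7]
width: 0.0004
turn total units -0.001
shift units (in target-yaw tool axes) [ 0.    -0.     0.196] t 53.25 pos [ 0.4608 -0.1443  0.0821] yaw 93.62 F [0.  0.2 0.3] w 0.0004
```

View pics/w17.png

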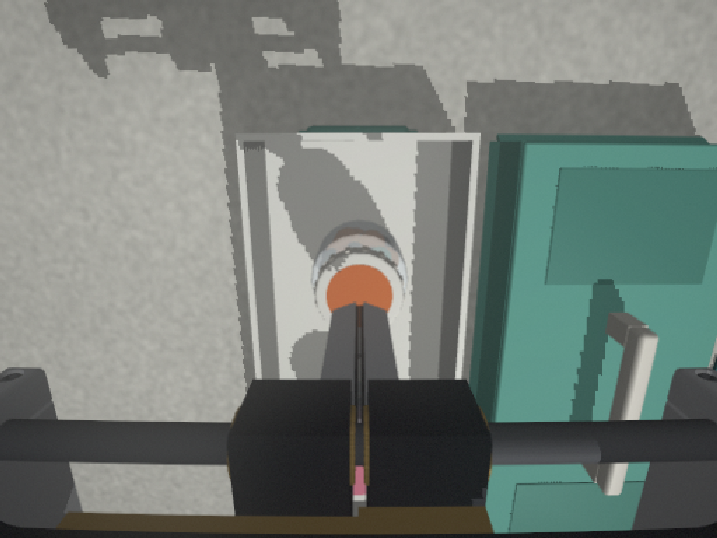

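```bash
python3 -m crank '[[0,0,0.05,0],[0,0,0.05,0],[0,0,0.04,0],[0,0,0.01,0],[0,0,0.01,0],[0,0,0.01,0],[0,0,0.01,0],[0,0,0.01,0],[0,0,0,0],[0,0,0,0]]'
python3 -m crank '[[0,0,0.01,0],[0,0,0.01,0],[0,0,0.005,0],[0,0,0,0],[0,0,0,0],[0,0,0,0],[0,0,0,0],[0,0,0,0],[0,0,0,0],[0,0,0,0]]'
```

```text
time: 54.5
tool_pos: [0.461, -0.1444, 0.0452]
ee_rot: [3.141, 0.0, 1.634]
wrist_force: [-2.6, 1.2, 5.6]
width: 0.0004
time: 55.75
tool_pos: [0.4613, -0.1445, 0.0425]
ee_rot: [3.14, 0.001, 1.634]
wrist_force: [-6.5, 2.1, 14.5]
width: 0.0002
```

```bash
python3 -m crank '[[0,0,0.01,0],[0,0,0.005,0],[0,0,0,0],[0,0,0,0],[0,0,0,0],[0,0,0,0],[0,0,0,0],[0,0,0,0],[0,0,0,0],[0,0,0,0]]'
python3 -m crank '[[0,0,-0.05,0],[0,0,-0.1,0],[0,0,-0.15,0],[0,0,-0.15,0],[0,0,-0.15,0],[0,0,-0.05,0],[0,0,0,0],[0,0,0,0],[0,0,0,0],[0,0,0,0]]' -1
python3 go.py .6295 -.205 .1 93.75
```

```text
time: 57.0
tool_pos: [0.4618, -0.1447, 0.0424]
ee_rot: [3.138, 0.002, 1.634]
wrist_force: [-10.4, 4.8, 26.4]
width: 0.0002
time: 58.25
tool_pos: [0.4603, -0.1441, 0.1651]
ee_rot: [-3.14, -0.001, 1.634]
wrist_force: [-0.3, -0.6, -0.4]
width: 0.0934
turn total units -0.002
shift units (in target-yaw tool axes) [-0.359  0.824  0.325] t 58.25 pos [ 0.4603 -0.1441  0.1651] yaw 93.61 F [-0.3 -0.6 -0.4] w 0.0934
```

Pink and orange are both placed and pressed. Next I hover over the lid at the same relative height as the first wrist view (w1) to compare the handle offset directly.

```bash
python3 jars.py; python3 -m crank '[[-0.03,0.07,0,0],[-0.05,0.12,0,0],[-0.06,0.14,0,0],[-0.06,0.14,0,0],[-0.06,0.14,0,0],[-0.06,0.13,0.04,0],[-0.04,0.08,0.045,0],[0,0,0,0],[0,0,0,0],[0,0,0,0]]'
python3 go.py .6295 -.205 .1461 93.62
cat > hw.py <<'E'
import sys
from m import *
def handle(im,d,C,zlo,zhi):
    h=hsv(im); m=(d>0)&(h[...,1]<90)&(C[...,2]>zlo)&(C[...,2]<zhi); m[230:]=0
    b=max(blobs(m,200),key=lambda t:t[0][4]); mm=b[2]
    return b[0],b[1]
w=np.load('w1.npz'); p=robot.camera_params('wrist'); 
im,d,p=snap('wrist'); o=robot.get_obs(); save(im,'w18.png',s=1.4); np.savez('w18.npz',im=im,d=d)
C=cloud(p,d); C1=cloud(p,w['d']) 
print(o['tool_pos'].round(4))
dz=.1801-o['tool_pos'][2]
print('w1',handle(w['im'],w['d'],C1,.1-dz,.125-dz)); print('now',handle(im,d,C,.1-.034,.125-.034))
E
python3 hw.py
```

```text
top orange [ 14  17 142] [102.2 223.6] [0.4307 0.4805 0.071 ]
side orange [ 267  241 2895] [395.8 127.5] [1.2385 0.1158 0.071 ]
side orange [10  4 19] [184.2 132.2] [0.4169 0.4514 0.071 ]
side orange [ 9  7 49] [250.  225.9] [ 0.4602 -0.1481  0.071 ]
side pink [11  8 70] [268.2 252.6] [ 0.4676 -0.2763  0.071 ]
orange tri [ 0.57039979  0.63584373 -0.64407686] 0.400405810772795
time: 59.6
tool_pos: [0.6288, -0.2057, 0.15]
ee_rot: [3.14, 0.001, 1.634]
wrist_force: [0.2, 0.4, 1.2]
width: 0.0936
turn total units -0.0
shift units (in target-yaw tool axes) [0.003 0.003 0.019] t 59.6 pos [ 0.6288 -0.2057  0.15  ] yaw 93.62 F [0.2 0.4 1.2] w 0.0936
[ 0.6288 -0.2057  0.15  ]
w1 (array([ 252,  126,   13,  104, 1321], dtype=int32), array([258.1332324 , 176.70931113]))
now (array([ 251,  133,   12,   97, 1160], dtype=int32), array([256.49827586, 181.00344828]))
```

View pics/w18.png

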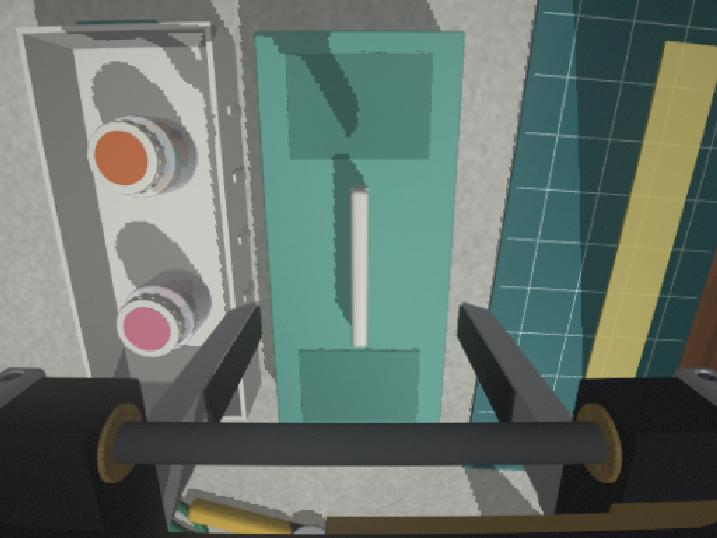

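```bash
python3 -m crank '[[0.003,0.003,0.019,0],[0,0,0,0],[0,0,0,0],[0,0,0,0],[0,0,0,0],[0,0,0,0],[0,0,0,0],[0,0,0,0],[0,0,0,0],[0,0,0,0]]'
sed -i 's/m\[230:\]=0/m[262:]=0/' hw.py; cat >> hw.py <<'E'
for n,c1,z in (('w1',handle(w['im'],w['d'],C1,.1-dz,.125-dz),.117-dz),('now',handle(im,d,C,.066,.091),.083)):
    st,c=c1; e=np.array([[c[0],st[1]-.5],[c[0],st[1]+st[3]-.5],c]); print(n,(onz(p,e,z)-o['tool_pos'])[:,:2].round(4).tolist())
E
python3 hw.py
```

```text
time: 60.9
tool_pos: [0.6295, -0.2052, 0.1452]
ee_rot: [3.142, -0.0, 1.634]
wrist_force: [-0.3, 0.0, 0.5]
width: 0.0941
[ 0.6295 -0.2052  0.1451]
w1 (array([ 252,  126,   13,  116, 1453], dtype=int32), array([258.12869924, 182.04267034]))
now (array([ 250,  134,   13,  116, 1439], dtype=int32), array([255.87213343, 189.85545518]))
w1 [[-0.0023, 0.0609], [0.0052, -0.0548], [0.0011, 0.0079]]
now [[-0.0039, 0.0537], [0.0035, -0.0634], [-0.0005, 0.0002]]
```

```bash
python3 -m crank '[[-0.0435,-0.001,0.05,0],[0,0,0.1,0],[0,0,0.1,0],[0,0,0.1,0],[0,0,0.1,0],[0,0,0.06,0],[0,0,0.03,0],[0,0,0.02,0],[0,0,0,0],[0,0,0,0]]'
python3 go.py .6293 -.2139 .0328 93.62
python3 -m crank '[[0,0,0,0],[0,0,0,0],[0,0,0,0],[0,0,0,0],[0,0,0,0],[0,0,0,0],[0,0,0,0],[0,0,0,0],[0,0,0,0],[0,0,0,0]]' 1
python3 go.py .6293 -.2139 .0328 93.62
```

```text
time: 62.2
tool_pos: [0.6303, -0.2141, 0.034]
ee_rot: [3.14, 0.001, 1.634]
wrist_force: [-0.5, 0.1, 0.5]
width: 0.0942
turn total units -0.0
shift units (in target-yaw tool axes) [ 0.001 -0.005  0.006] t 62.2 pos [ 0.6303 -0.2141  0.034 ] yaw 93.62 F [-0.5  0.1  0.5] w 0.0942
time: 63.45
tool_pos: [0.6298, -0.2138, 0.0331]
ee_rot: [-3.141, -0.0, 1.634]
wrist_force: [-0.3, -0.9, 0.5]
width: 0.0117
turn total units -0.0
shift units (in target-yaw tool axes) [-0.    -0.002  0.002] t 63.45 pos [ 0.6298 -0.2138  0.0331] yaw 93.62 F [-0.3 -0.9  0.5] w 0.0117
```

```bash
python3 -m crank '[[0,0,-0.03,0],[0,0,-0.06,0],[0,0,-0.1,0],[0,0,-0.12,0],[0,0,-0.12,0],[0,0,-0.08,0],[0,0,-0.04,0],[0,0,0,0],[0,0,0,0],[0,0,0,0]]'
python3 tilt.py; python3 go.py .4642 -.2130 .143 93.62
```

```text
time: 64.7
tool_pos: [0.6292, -0.2136, 0.1417]
ee_rot: [-3.139, -0.001, 1.634]
wrist_force: [-1.0, -1.3, -3.1]
width: 0.0118
-0.375 660 [0.1434 0.1604] 0.444 0.712
-0.345 425 [0.1596 0.1629] 0.562 0.71
-0.315 400 [0.1597 0.1627] 0.559 0.706
-0.285 348 [0.1594 0.1624] 0.558 0.705
-0.255 322 [0.1586 0.162 ] 0.558 0.703
-0.225 295 [0.1582 0.1619] 0.556 0.702
-0.195 245 [0.1582 0.1619] 0.553 0.701
-0.165 190 [0.1583 0.1617] 0.551 0.696
-0.135 142 [0.1579 0.1623] 0.551 0.604
-0.105 138 [0.1583 0.1624] 0.548 0.653
-0.075 135 [0.1584 0.1632] 0.546 0.606
turn total units -0.0
shift units (in target-yaw tool axes) [ 0.055 -0.824 -0.005] t 64.75 pos [ 0.6294 -0.2136  0.142 ] yaw 93.61 F [ 0.5 -0.7 -2.8] w 0.0115
```

The lid hangs level (top at 0.159 at both ends). Carry it back over the box.

```bash
python3 -m crank '[[0.003,-0.04,0,0],[0.006,-0.09,0,0],[0.008,-0.12,0,0],[0.008,-0.12,0,0],[0.008,-0.12,0,0],[0.008,-0.12,0,0],[0.008,-0.12,0,0],[0.006,-0.07,0,0],[0,-0.024,0,0],[0,0,0,0]]'
python3 go.py .4642 -.2130 .143 93.62; python3 tilt.py
```

```text
time: 66.0
tool_pos: [0.4649, -0.2134, 0.1433]
ee_rot: [3.141, 0.0, 1.634]
wrist_force: [0.5, -1.4, -3.9]
width: 0.0117
turn total units -0.0
shift units (in target-yaw tool axes) [ 0.002 -0.003  0.002] t 66.0 pos [ 0.4649 -0.2134  0.1433] yaw 93.6 F [ 0.5 -1.4 -3.9] w 0.0117
-0.375 698 [0.1453 0.1621] 0.401 0.547
-0.345 439 [0.1615 0.1647] 0.4 0.542
-0.315 414 [0.1616 0.1647] 0.397 0.541
-0.285 388 [0.161  0.1641] 0.395 0.539
-0.255 330 [0.1606 0.1637] 0.395 0.537
-0.225 315 [0.1605 0.1637] 0.392 0.534
-0.195 253 [0.1604 0.1637] 0.379 0.533
-0.165 212 [0.1598 0.1627] 0.389 0.53
-0.135 126 [0.1591 0.163 ] 0.386 0.526
-0.105 113 [0.1595 0.1635] 0.384 0.473
-0.075 92 [0.1594 0.1631] 0.383 0.42
```

```bash
python3 -m crank '[[0.002,-0.003,0.04,0],[0,0,0.06,0],[0,0,0.06,0],[0,0,0.05,0],[0,0,0.04,0],[0,0,0.03,0],[0,0,0.02,0],[0,0,0,0],[0,0,0,0],[0,0,0,0]]'
python3 tilt.py
```

```text
time: 67.3
tool_pos: [0.4643, -0.2131, 0.0836]
ee_rot: [3.141, 0.0, 1.634]
wrist_force: [-0.4, 1.0, -2.9]
width: 0.0117
-0.375 654 [0.0837 0.1024] 0.401 0.543
-0.345 427 [0.1013 0.105 ] 0.399 0.542
-0.315 394 [0.1015 0.1048] 0.398 0.54
-0.285 378 [0.1012 0.1045] 0.395 0.539
-0.255 323 [0.1008 0.1043] 0.393 0.536
-0.225 301 [0.1007 0.1043] 0.391 0.532
-0.195 247 [0.1008 0.1049] 0.379 0.531
-0.165 195 [0.1003 0.1038] 0.388 0.532
-0.135 105 [0.0992 0.1039] 0.385 0.522
-0.105 93 [0.0992 0.1035] 0.385 0.47
-0.075 88 [0.099  0.1031] 0.384 0.418
```

```bash
ls -t pics | head -1
```

```text
st_67.3.png
```

The lower edge is already over the rim without contact force. Continue until it rides on the clips, then push down gently by the handle.

```bash
python3 -m crank '[[0,0,0.01,0],[0,0,0.01,0],[0,0,0.01,0],[0,0,0.01,0],[0,0,0,0],[0,0,0,0],[0,0,0,0],[0,0,0,0],[0,0,0,0],[0,0,0,0]]'
python3 tilt.py
python3 -m crank '[[0,0,0.01,0],[0,0,0.01,0],[0,0,0,0],[0,0,0,0],[0,0,0,0],[0,0,0,0],[0,0,0,0],[0,0,0,0],[0,0,0,0],[0,0,0,0]]'
python3 tilt.py
```

```text
time: 68.6
tool_pos: [0.465, -0.214, 0.0769]
ee_rot: [3.139, 0.003, 1.634]
wrist_force: [-0.5, -1.5, 4.9]
width: 0.0114
-0.375 633 [0.0774 0.0944] 0.401 0.544
-0.345 422 [0.0932 0.097 ] 0.399 0.543
-0.315 403 [0.094  0.0971] 0.398 0.542
-0.285 367 [0.0937 0.0972] 0.397 0.539
-0.255 320 [0.0935 0.097 ] 0.394 0.536
-0.225 298 [0.0938 0.0976] 0.391 0.534
-0.195 244 [0.0942 0.0974] 0.376 0.535
-0.165 197 [0.0942 0.0978] 0.388 0.531
-0.135 107 [0.0937 0.0978] 0.387 0.521
-0.105 87 [0.0934 0.0977] 0.384 0.466
-0.075 91 [0.093  0.0981] 0.383 0.418
time: 69.9
tool_pos: [0.464, -0.213, 0.0713]
ee_rot: [-3.141, 0.0, 1.634]
wrist_force: [1.0, -2.6, -3.3]
width: 0.0117
-0.375 598 [0.0682 0.086 ] 0.402 0.544
-0.345 423 [0.0856 0.0893] 0.398 0.542
-0.315 394 [0.086  0.0897] 0.396 0.539
-0.285 386 [0.0865 0.0901] 0.394 0.538
-0.255 323 [0.0871 0.0912] 0.391 0.537
-0.225 304 [0.0882 0.0918] 0.391 0.533
-0.195 251 [0.089  0.0928] 0.376 0.53
-0.165 194 [0.089  0.0931] 0.388 0.53
-0.135 103 [0.0895 0.0928] 0.385 0.467
-0.105 95 [0.0894 0.094 ] 0.383 0.471
-0.075 85 [0.0909 0.0951] 0.382 0.416
```

```bash
python3 -m crank '[[0,0,0.01,0],[0,0,0.01,0],[0,0,0.005,0],[0,0,0,0],[0,0,0,0],[0,0,0,0],[0,0,0,0],[0,0,0,0],[0,0,0,0],[0,0,0,0]]'
python3 tilt.py
```

```text
time: 71.2
tool_pos: [0.4639, -0.2123, 0.0671]
ee_rot: [-3.141, -0.001, 1.634]
wrist_force: [-2.1, 2.2, 6.3]
width: 0.0118
-0.375 610 [0.0675 0.0859] 0.4 0.545
-0.345 428 [0.0848 0.0882] 0.398 0.542
-0.315 383 [0.085  0.0883] 0.396 0.539
-0.285 370 [0.0845 0.0876] 0.395 0.538
-0.255 324 [0.0845 0.0882] 0.394 0.536
-0.225 300 [0.0842 0.088 ] 0.391 0.534
-0.195 244 [0.0844 0.0878] 0.376 0.531
-0.165 186 [0.0834 0.0868] 0.388 0.533
-0.135 105 [0.0832 0.0872] 0.385 0.526
-0.105 98 [0.083  0.0887] 0.384 0.469
-0.075 89 [0.0827 0.0882] 0.382 0.417
```

Both ends read flush (about 0.084). Release, back off, and verify; then press each end to be sure.

```bash
python3 -m crank '[[0,0,-0.005,0],[0,0,0,0],[0,0,0,0],[0,0,0,0],[0,0,0,0],[0,0,-0.05,0],[0,0,-0.1,0],[0,0,-0.1,0],[0,0,-0.05,0],[0,0,0,0]]' -1
python3 tilt.py; python3 go.py .4555 -.0848 .08 93.62; python3 go.py .4725 -.3442 .08 93.62
```

```text
time: 72.5
tool_pos: [0.4646, -0.2133, 0.1283]
ee_rot: [3.14, 0.001, 1.634]
wrist_force: [0.1, -0.4, 0.6]
width: 0.0938
-0.375 606 [0.0675 0.0856] 0.4 0.545
-0.345 421 [0.0847 0.0881] 0.398 0.541
-0.315 395 [0.085  0.0886] 0.397 0.54
-0.285 367 [0.0843 0.0877] 0.395 0.538
-0.255 322 [0.0843 0.0882] 0.393 0.534
-0.225 314 [0.0841 0.0876] 0.39 0.534
-0.195 287 [0.084  0.0873] 0.389 0.531
-0.165 259 [0.0839 0.0876] 0.388 0.53
-0.135 220 [0.0845 0.0879] 0.386 0.527
-0.105 249 [0.0852 0.0882] 0.383 0.526
-0.075 159 [0.0837 0.0879] 0.382 0.522
-0.045 18 [0.0842 0.0868] 0.385 0.519
turn total units -0.0
shift units (in target-yaw tool axes) [ 0.642 -0.002  0.236] t 72.55 pos [ 0.4641 -0.2129  0.1272] yaw 93.61 F [-0.4  0.5  0.2] w 0.0938
turn total units -0.0
shift units (in target-yaw tool axes) [-0.658  0.001  0.236] t 72.55 pos [ 0.4641 -0.2129  0.1272] yaw 93.61 F [-0.4  0.5  0.2] w 0.0938
```

```bash
python3 -m crank '[[0.1,0,0,0],[0.16,0,0,0],[0.16,0,0,0],[0.14,0,0,0],[0.08,0,0.06,0],[0,0,0.1,0],[0,0,0.1,0],[0,0,0.03,0],[0,0,0,0],[0,0,0,0]]' 1
python3 -m crank '[[0,0,0.02,0],[0,0,0.02,0],[0,0,0.01,0],[0,0,0.01,0],[0,0,0,0],[0,0,0,0],[0,0,0,0],[0,0,0,0],[0,0,0,0],[0,0,0,0]]'
```

```text
time: 73.8
tool_pos: [0.4565, -0.0853, 0.0699]
ee_rot: [3.14, 0.0, 1.634]
wrist_force: [0.3, 0.2, -0.1]
width: 0.0003
time: 75.05
tool_pos: [0.4559, -0.0852, 0.0595]
ee_rot: [3.141, 0.0, 1.634]
wrist_force: [-5.6, 1.6, 9.4]
width: 0.0006
```

```bash
python3 -m crank '[[0,0,0.006,0],[0,0,0,0],[0,0,0,0],[0,0,0,0],[0,0,0,0],[0,0,0,0],[0,0,0,0],[0,0,0,0],[0,0,0,0],[0,0,0,0]]'
python3 -m crank '[[0,0,-0.1,0],[0,0,-0.15,0],[0,0,-0.1,0],[-0.1,0,0,0],[-0.2,0,0,0],[-0.25,0,0,0],[-0.25,0,0,0],[-0.25,0,0,0],[-0.18,0,0,0],[-0.07,0,0,0]]'
python3 go.py .4725 -.3442 .0595 93.62
```

```text
time: 76.3
tool_pos: [0.4559, -0.0852, 0.0594]
ee_rot: [3.141, 0.0, 1.634]
wrist_force: [-6.7, 2.3, 15.6]
width: 0.0001
time: 77.55
tool_pos: [0.472, -0.3463, 0.1252]
ee_rot: [-3.141, -0.001, 1.632]
wrist_force: [0.2, -0.1, 0.2]
width: 0.0005
turn total units -0.001
shift units (in target-yaw tool axes) [0.01  0.003 0.329] t 77.55 pos [ 0.472  -0.3463  0.1252] yaw 93.49 F [ 0.2 -0.1  0.2] w 0.0005
```

```bash
python3 -m crank '[[0,0,0.06,0],[0,0,0.1,0],[0,0,0.1,0],[0,0,0.04,0],[0,0,0.015,0],[0,0,0.015,0],[0,0,0.005,0],[0,0,0.005,0],[0,0,0,0],[0,0,0,0]]'
python3 -m crank '[[0,0,0.005,0],[0,0,0,0],[0,0,0,0],[0,0,0,0],[0,0,0,0],[0,0,0,0],[0,0,0,0],[0,0,0,0],[0,0,0,0],[0,0,0,0]]'
```

```text
time: 78.8
tool_pos: [0.4728, -0.3448, 0.0596]
ee_rot: [3.14, 0.001, 1.634]
wrist_force: [-1.1, 2.4, 5.9]
width: 0.0005
time: 80.05
tool_pos: [0.4727, -0.3448, 0.0595]
ee_rot: [3.14, 0.001, 1.634]
wrist_force: [-2.3, 3.3, 9.1]
width: 0.0008
```

Both ends stop at the same TCP height (0.0595, so the lid surface is at about 0.085). Retreat clear and take the final checks.

```bash
python3 -m crank '[[0,0,-0.1,0],[0,0,-0.15,0],[0,0,-0.2,0],[0,0,-0.2,0],[0.15,-0.1,0,0],[0.2,-0.15,0,0],[0.22,-0.15,0,0],[0.22,-0.12,0,0],[0.22,0,0,0],[0.2,0,0,0]]' -1
python3 -m crank '[[0.2,0,0,0],[0.2,0,0,0],[0.22,0,0,0],[0.22,0,0,0],[0.22,0,0,0],[0.22,0,0,0],[0.2,0,0,0],[0.1,0,0,0],[0,0,0,0],[0,0,0,0]]'
python3 - <<'E'
from m import *
for n in ('top','side'):
    im,d,p=snap(n);h=hsv(im);C=cloud(p,d);b=boxreg(C,d); save(im,n+'_end.png',s=1.5)
    hd=b&(C[...,2]>0.1)&(C[...,2]<.13)&(h[...,1]<90); print(n,'handle',long_axis(np.argwhere(hd)[:,::-1],p,.113))
    tp=b&(C[...,2]>0.078)&(C[...,2]<.1); print('lid',long_axis(np.argwhere(tp)[:,::-1],p,.085))
    for s in (1,-1):
        e=np.array([.464,-.2145])+s*.13*np.array([-.0654,.998]); m=(d>0)&(np.hypot(C[...,0]-e[0],C[...,1]-e[1])<.02)&(C[...,2]<.15); print('end',s,m.sum(),np.median(C[m][:,2]).round(4))
E
```

```text
time: 81.3
tool_pos: [0.353, -0.1087, 0.1873]
ee_rot: [3.14, 0.001, 1.633]
wrist_force: [0.7, 0.8, -0.6]
width: 0.0935
time: 82.55
tool_pos: [0.3335, 0.205, 0.187]
ee_rot: [3.141, 0.0, 1.633]
wrist_force: [0.5, -0.4, -0.2]
width: 0.0939
top handle (array([ 0.4628, -0.2128]), array([ 0.4629, -0.2133]), [np.float64(0.0119), np.float64(0.1179)], np.float32(93.81))
lid (array([ 0.4629, -0.2139]), array([ 0.4625, -0.2131]), [np.float64(0.1429), np.float64(0.3232)], np.float32(93.78))
end 1 123 0.0867
end -1 118 0.0871
side handle (array([ 0.4634, -0.2189]), array([ 0.4642, -0.2195]), [np.float64(0.0174), np.float64(0.1301)], np.float32(93.79))
lid (array([ 0.4632, -0.2172]), array([ 0.4625, -0.2274]), [np.float64(0.1454), np.float64(0.3277)], np.float32(93.77))
end 1 81 0.0861
end -1 115 0.0858
```

View pics/top_end.png

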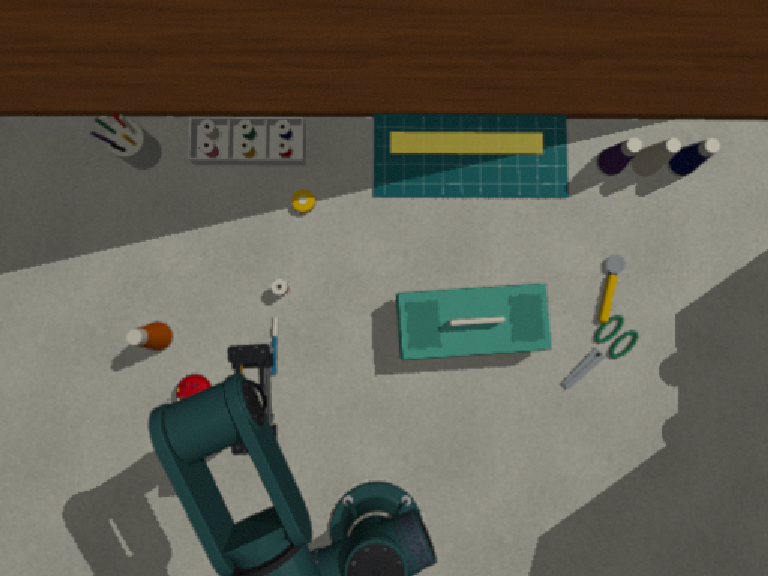

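View pics/side_end.png

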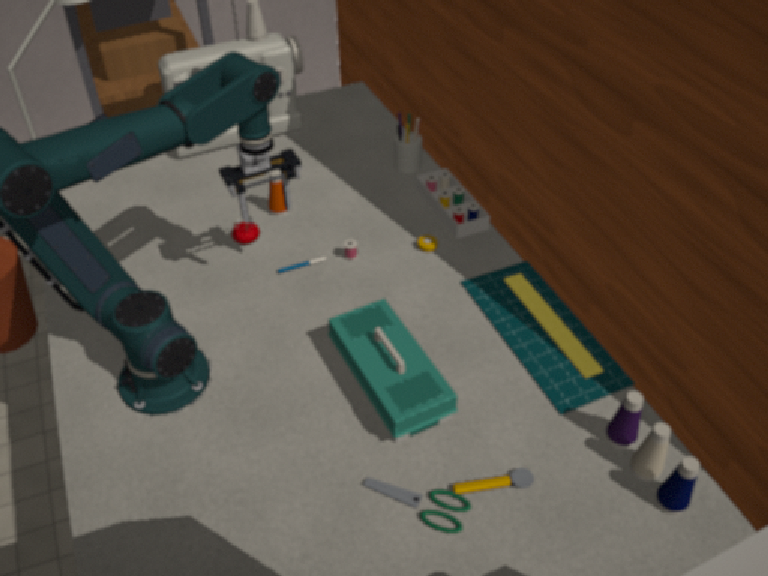

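```bash
python3 - <<'E'
from m import *
for n in ('top','side'):
    f=np.load(n+'0.npz');p=robot.camera_params(n);d=f['d'];C=cloud(p,d)
    for s in (1,-1):
        e=np.array([.464,-.2145])+s*.13*np.array([-.0654,.998]); m=(d>0)&(np.hypot(C[...,0]-e[0],C[...,1]-e[1])<.02)&(C[...,2]<.15); print(n,'end',s,m.sum(),np.median(C[m][:,2]).round(4))
print(robot.get_obs()['wrist_force'],robot.get_obs()['tool_pos'])
E
```

```text
top end 1 121 0.0868
top end -1 117 0.0867
side end 1 79 0.0861
side end -1 111 0.0855
[-0.12057719 -0.22708402 -0.21246706] [0.3336371  0.20480964 0.18703849]
```

The lid's end heights match the clicked-on start state to within 0.4 mm, and the arm is touching nothing. Handing in.

```bash
python3 -c "
from bench import robot
print(robot.close_job(), robot.get_obs()['time'])"
```

```text
the job is handed in; nothing more can be done
the job is handed in; nothing more can be done
```

The job is done and handed in at about 83 s. There were two jars, pink and orange. Both stand on the box floor with their lids pressed home, and the box lid is back on and clicked at both ends.

**What I did**
- **Box lid off:** I pulled it by its handle and laid it on the clear side of the table. It came off one end first and hung tilted about 11°, then levelled as I set it down.
- **Jars:** I placed each in the box and pressed its lid to a hard stop, with the push reaching 32 N on pink and 26 N on orange. The orange jar had been knocked about 2 cm aside during the run, so I found it again before gripping it.
- **Box lid on:** I set it back by its handle until both ends clicked, then pressed each end to confirm.

**Last checks**
- The lid's top face at both ends matches the clicked-on start picture to within 0.4 mm.
- Its centre is about 1 mm from where it started in the top view.
- In the last two pictures, none of the other sewing things looks moved. I judged this by eye and did not measure it.
- The arm was clear and the wrist force was near zero.

**What disagreed or was left unchecked**
- **Fingertip position:** the tips stood about 25 mm behind the reported tool point, not 8 mm ahead of it as described. My first grip on the handle closed on nothing. I used the measured offset from then on.
- **Wrist camera:** it read positions 3–5 mm off the top view along y. I compared its pictures only with each other when lining up the lid.
- **Orange jar's lid height:** I confirmed it only by the hard stop, at the same height as pink's, because the arm hid it from the top camera. Pink's was also seen by both cameras.

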